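Gauge the rail saddles and drape them over the rack

TASK

Measure each grey rail saddle where it stands, in order from the shortest to the longest, by standing the arch-shaped height gauge upright on the table astride it so that the sprung foot rests near the middle of the saddle's top, and keep it so for a moment; do not let the gauge's frame bear down on a saddle. Drape every saddle that reads 50 mm astride the rack's bar nearer to you and every saddle that reads 44 mm astride the farther bar, level and between the posts. Leave the gauge standing upright on the bare table with its reading at zero, and do not disturb the round tube holder.

Things in the scene. Friction and masses are not known exactly. Their poses are not given: they have to be found in the camera images.
- near_bar (a point): Middle, on the axis, of the bar nearer to the robot on a fixed grey rack. The rack has two parallel level square steel bars, 24x24 mm, flat top, axes 160 mm above the table and 105 mm apart; posts 20x14 mm, 170 mm tall, at their ends leave 236 mm of bar clear. x: level, from near bar to far bar; y: along the bar; z: up. The bars start empty.
- far_bar (a point): The same point and axes for the bar farther from the robot, 105 mm along +x of near_bar.
- gauge_base (a point): Centre of the underside of the loose standing height gauge, a 0.49 kg arch; z up, y along the arch. Legs at y = -65 and +65 mm stand on dark foot bars (80 mm along x, 18 wide, 10 high): it covers 80 x 148 mm. Clear opening between the foot bars 112 mm wide, 88 mm high.
- gauge_grip (a point): Centre of the gauge's grey rectangular housing, 147 mm above gauge_base: 30 mm (x) by 44 mm (y), from 102 to 192 mm up. The gauge is picked up by it, best across its y faces; the x faces bear the scale.
- gauge_tip (a point): Centre of the underside of the gauge's round steel foot, 24 mm in diameter, which hangs in the middle of the arch. When the gauge is lifted a weak spring holds the foot level with the gauge's underside.
- gauge_foot (a joint): Reading of the gauge in m: height of the sprung foot above the gauge's underside, 0 (foot flush with the underside, as on the bare table) to 0.075. A part under the foot pushes it up against a weak spring (20 N/m, about 2 N at 50 mm). A steel pointer on the housing's x faces shows the same.
- short_a_mid (a point): Centre of a loose grey rail saddle, short kind (at most one of two is present; None if absent): rigid upside-down U on two legs, 48 mm long along its y, 50 wide along x, walls 8, gap between legs 34, top plate 10 thick, about 90 g. It is 50 or 44 mm high: only the gauge tells. This point is 25 mm above the underside of the legs, z up.
- short_b_mid (a point): Centre of a loose grey rail saddle, short kind (at most one of two is present; None if absent): rigid upside-down U on two legs, 48 mm long along its y, 50 wide along x, walls 8, gap between legs 34, top plate 10 thick, about 90 g. It is 50 or 44 mm high: only the gauge tells. This point is 25 mm above the underside of the legs, z up.
- middle_a_mid (a point): Centre of a loose grey rail saddle, middle kind (at most one of two is present; None if absent): rigid upside-down U on two legs, 62 mm long along its y, 50 wide along x, walls 8, gap between legs 34, top plate 10 thick, about 90 g. It is 50 or 44 mm high: only the gauge tells. This point is 25 mm above the underside of the legs, z up.
- middle_b_mid (a point): Centre of a loose grey rail saddle, middle kind (at most one of two is present; None if absent): rigid upside-down U on two legs, 62 mm long along its y, 50 wide along x, walls 8, gap between legs 34, top plate 10 thick, about 90 g. It is 50 or 44 mm high: only the gauge tells. This point is 25 mm above the underside of the legs, z up.
- long_a_mid (a point): Centre of a loose grey rail saddle, long kind (at most one of two is present; None if absent): rigid upside-down U on two legs, 78 mm long along its y, 50 wide along x, walls 8, gap between legs 34, top plate 10 thick, about 90 g. It is 50 or 44 mm high: only the gauge tells. This point is 25 mm above the underside of the legs, z up.
- long_b_mid (a point): Centre of a loose grey rail saddle, long kind (at most one of two is present; None if absent): rigid upside-down U on two legs, 78 mm long along its y, 50 wide along x, walls 8, gap between legs 34, top plate 10 thick, about 90 g. It is 50 or 44 mm high: only the gauge tells. This point is 25 mm above the underside of the legs, z up.
- short_a: The same short saddle; origin at the centre of the underside of its legs, same axes.
- short_b: The same short saddle; origin at the centre of the underside of its legs, same axes.
- middle_a: The same middle saddle; origin at the centre of the underside of its legs, same axes.
- middle_b: The same middle saddle; origin at the centre of the underside of its legs, same axes.
- long_a: The same long saddle; origin at the centre of the underside of its legs, same axes.
- long_b: The same long saddle; origin at the centre of the underside of its legs, same axes.
- balance_corner (a point): Top far right-hand corner of the space taken by the fixed white bench balance, 92 mm high: the balance fills what lies nearer to the robot (smaller x) and to the left (greater y) of this point, for about 330 mm and 240 mm. Keep the gauge clear of it.
- gauge: The same gauge; origin and axes as gauge_base.
- tube_holder_d: Round black rubber tube holder, 68 mm across and 57 mm high, a bystander; origin at the centre of its underside.
Not all that is in view belongs to the job. Leave any pink look-alike of the short_a alone.

How it is judged:
On the way, in this order (a step that is already met when the one before it is completed fails the run):
1. the gauge stands on the table astride the short saddle and reads its height (z of gauge_tip in the frame of short_a_mid between 0.0225 and 0.0275 m and z of gauge_base in the frame of short_a_mid between -0.029 and -0.021 m and horizontal distance between gauge_tip and short_a_mid below 0.018 m and angle between the z axis of gauge_base and the z axis of short_a_mid, either way round below 0.06 rad and height (world z) of short_a_mid below 0.029 m), for 0.3 s.
2. the gauge stands on the table astride the short saddle and reads its height (z of gauge_tip in the frame of short_b_mid between 0.0165 and 0.0215 m and z of gauge_base in the frame of short_b_mid between -0.029 and -0.021 m and horizontal distance between gauge_tip and short_b_mid below 0.018 m and angle between the z axis of gauge_base and the z axis of short_b_mid, either way round below 0.06 rad and height (world z) of short_b_mid below 0.029 m), for 0.3 s.
3. the gauge stands on the table astride the middle saddle and reads its height (z of gauge_tip in the frame of middle_a_mid between 0.0225 and 0.0275 m and z of gauge_base in the frame of middle_a_mid between -0.029 and -0.021 m and horizontal distance between gauge_tip and middle_a_mid below 0.018 m and angle between the z axis of gauge_base and the z axis of middle_a_mid, either way round below 0.06 rad and height (world z) of middle_a_mid below 0.029 m), for 0.3 s.
4. the gauge stands on the table astride the middle saddle and reads its height (z of gauge_tip in the frame of middle_b_mid between 0.0165 and 0.0215 m and z of gauge_base in the frame of middle_b_mid between -0.029 and -0.021 m and horizontal distance between gauge_tip and middle_b_mid below 0.018 m and angle between the z axis of gauge_base and the z axis of middle_b_mid, either way round below 0.06 rad and height (world z) of middle_b_mid below 0.029 m), for 0.3 s.
5. the gauge stands on the table astride the long saddle and reads its height (z of gauge_tip in the frame of long_a_mid between 0.0225 and 0.0275 m and z of gauge_base in the frame of long_a_mid between -0.029 and -0.021 m and horizontal distance between gauge_tip and long_a_mid below 0.018 m and angle between the z axis of gauge_base and the z axis of long_a_mid, either way round below 0.06 rad and height (world z) of long_a_mid below 0.029 m), for 0.3 s.
6. the gauge stands on the table astride the long saddle and reads its height (z of gauge_tip in the frame of long_b_mid between 0.0165 and 0.0215 m and z of gauge_base in the frame of long_b_mid between -0.029 and -0.021 m and horizontal distance between gauge_tip and long_b_mid below 0.018 m and angle between the z axis of gauge_base and the z axis of long_b_mid, either way round below 0.06 rad and height (world z) of long_b_mid below 0.029 m), for 0.3 s.
At the end, for the whole second after the job is handed in: Saddles of 50 mm hang at rest astride the near bar, those of 44 mm the far bar: centre within 15 mm of its axis across, 110 mm of its middle along, height -12 to +6 mm from resting on it, tilt under 0.2 rad. Gauge upright on the bare table (5 mm, 0.06 rad), reading under 3 mm (x of short_a_mid in the frame of near_bar between -0.015 and 0.015 m and y of short_a_mid in the frame of near_bar between -0.11 and 0.11 m and z of short_a_mid in the frame of near_bar between -0.015 and 0.003 m and angle between each of short_a_mid, short_b_mid, middle_a_mid, middle_b_mid, long_a_mid, long_b_mid's own z axis and vertical below 0.2 rad and linear speed of each of short_a, short_b, middle_a, middle_b, long_a, long_b, gauge below 0.03 m/s and x of short_b_mid in the frame of far_bar between -0.015 and 0.015 m and y of short_b_mid in the frame of far_bar between -0.11 and 0.11 m and z of short_b_mid in the frame of far_bar between -0.009 and 0.009 m and x of middle_a_mid in the frame of near_bar between -0.015 and 0.015 m and y of middle_a_mid in the frame of near_bar between -0.11 and 0.11 m and z of middle_a_mid in the frame of near_bar between -0.015 and 0.003 m and x of middle_b_mid in the frame of far_bar between -0.015 and 0.015 m and y of middle_b_mid in the frame of far_bar between -0.11 and 0.11 m and z of middle_b_mid in the frame of far_bar between -0.009 and 0.009 m and x of long_a_mid in the frame of near_bar between -0.015 and 0.015 m and y of long_a_mid in the frame of near_bar between -0.11 and 0.11 m and z of long_a_mid in the frame of near_bar between -0.015 and 0.003 m and x of long_b_mid in the frame of far_bar between -0.015 and 0.015 m and y of long_b_mid in the frame of far_bar between -0.11 and 0.11 m and z of long_b_mid in the frame of far_bar between -0.009 and 0.009 m and value of joint gauge_foot below 0.003 m and height (world z) of gauge below 0.005 m and angle between gauge's own z axis and vertical below 0.06 rad); the robot touches nothing.
It fails at once if the gauge bears down on a saddle with more than 20 N (contact force between gauge and short_a above 20 N or contact force between gauge and short_b above 20 N or contact force between gauge and middle_a above 20 N or contact force between gauge and middle_b above 20 N or contact force between gauge and long_a above 20 N or contact force between gauge and long_b above 20 N).
It fails at once if the tube holder is moved more than 30 mm (distance of tube_holder_d from where it was at the start of the episode above 0.03 m).
It fails at once if the gauge topples (angle between gauge's own z axis and vertical above 0.7 rad).
Of short_a, short_b only 1 to 1 are there at a start; the rules pass over those that are not, and their reading is None.
Of middle_a, middle_b only 1 to 1 are there at a start; the rules pass over those that are not, and their reading is None.
Of long_a, long_b, power_adapter_b only 1 to 1 are there at a start; the rules pass over those that are not, and their reading is None.
At some moment in a run one of short_a, short_b, middle_a, middle_b, long_a, long_b may be knocked a few centimetres aside while the robot is not near it.
It also fails if it takes over 210 s, if anything falls off the work surface, if the arm or the gripper's body presses on something with over 40 N, if the wrist force passes 120 N, or if a joint passes its speed limit or range.

ROBOT

A 6-joint arm with a two-finger parallel gripper is mounted at the origin on a cart in front of the work surface, level with it; the furniture and walls round the work are solid. World frame = base frame: x ahead of the robot, y to its left, z up, the work surface at z = 0. Lengths are in m, angles in rad, forces in N, time in s.
With the tool pointing down it reaches from about 0.3 to 0.875 m from the base axis. Payload 6.4 kg.
Tool frame: the origin (TCP) lies at the very end of the fingers, on their centre line; the grasp point (between the pads) lies 19 mm behind it (robot.grip_point_offset is the distance from the TCP to the grasp point, in m); z points along the fingers, y is the direction in which the jaws open and shut (so a half turn about z gives the same grasp; the last joint's range is limited). The gripper opens to 85 mm and grips with 20 to 120 N. Pads are 22 mm wide; open, the fingers measure 114 mm over their backs; the gripper's body (76 mm by 85 mm) begins 54 mm behind the grasp point. The pads swing forward as they close: fully open they stand 13 mm farther back than shut.
Start: joints at [0.958, 0.181, 1.607, -0, 1.354, -0.206], TCP at [0.228, 0.528, 0.231] pointing down, gripper open.
Joint ranges: [-2.99, 2.99], [-0.89, 2.07], [0.3, 2.58], [-1.14, 4.28], [0, 2.63], [-3.12, 3.12]. Speed limits (rad/s): [2.57, 2.57, 3.01, 3.14, 3.14, 3.14].

INTERFACE

Orientations are given as a 3x3 rotation matrix whose columns are the frame's x, y, z axes.
In Python, from workcell import robot, viewer gives the robot as it stands.
- The arm moves only by the tool drive_tool, never from a script. Its argument "targets" is a list of rows, each a list of 3 entries, a list of its own where there are three numbers: the turn, a rotation vector about the tool's x, y, z in degrees, then the shift along the tool's x, y, z in cm, then the closure, from -1 (fully open) to 1 (shut), so that 0 is half open. A call has 1 to 8 rows; each row is the pose to reach, as a shift and turn from the pose commanded when the call began, along the tool's axes at that moment; what a row does not reach only later rows make up. A row lasts 1/10 s, in which the tool goes at most 50 mm and 8.59 degrees, less where a joint would pass 70% of its speed; a pose out of reach is approached as far as the arm can. A call with a gripper value outside its range is refused whole. The fingers move at their own pace and stop on an object; "force" is the grip in N (left out, the last holds). Time passes only in rows, so rows that repeat a pose let the fingers close. It gives the time, the measured TCP pose, the force and the opening at its end, in the units of the state.
- robot.get_obs(): the state, without advancing time (a new reading comes with each control period).
- viewer.grab_frame(name): name is "side" or "top"; returns (picture, depth): 480x640x3 uint8, red, green, blue; 480x640 float32, m along the optical axis (not along the pixel's ray), 0 where there is no reading.
- viewer.camera_info(name): a dict with "K" (3x3 intrinsics, pixels), "R" (3x3) and "t" (3): a world point X has camera coordinates R X + t. Camera axes: x right, y down, z forward; pixel columns grow to the right and rows downward; lengths in m; the calibration is good to about 2 mm. A picture is of the moment at which its call begins. camera_info takes no time and is no camera call.
- robot.finish_job(): hands the job in, once; it reports no verdict.
Trained networks look in the newest picture that a camera, given by its name, has taken for a name from the list of things; names that differ only in an ending like _2 or _b are one class to them, and where a whole thing is asked for, a point or a joint stands for the part that bears it (a point fixed in the world has none). Each returns a list of dicts, best first, with "conf" (0 to 1); they miss things now and then, are a little off and sometimes report something else, mostly with a low value. They report only what shows in the picture. A call takes as long as a camera call. They do not tell look-alikes from the thing itself.
- viewer.cut_out(camera, name): "mask" (480x640 bool, what is visible of it) and "location" ([column, row] in pixels, amid what is visible of it).
The state is a dict: "clock": time; "joints": joint angles; "dq": joint speeds; "joint_efforts": joint torques, N m; "position": TCP position; "orientation": TCP orientation; "force": force on the tool from outside, world axes, zero at the start; "wrist_torque": the same for the moment, N m; "gripper_width": opening from 0.0 (shut) to 1.0 (fully open).
Only numpy, scipy, OpenCV 4.12 (cv2) and the standard library are available. Lean on these libraries where they do the work, as an engineer would, in place of code of your own. Each camera call takes 0.05 s, during which the arm holds its last target. There are 200 camera calls.

## Working session

There is one attempt and no reset: what is moved stays moved. The work goes in short steps, Python scripts to look and compute and a tool call to move; the robot and the scene stay as the last step left them, time stands still between calls to the robot, and variables do not carry over. Pictures are saved under pics/ and viewed, about 12 in all and at most 16, crops included, and the job is handed in when it is done.

Besides the shell and the picture viewer there is one more tool, called after "Call:" by a JSON object that holds its "name" and its "arguments", one argument or row to a line. drive_tool: Moves the arm, as the interface text tells. Its arguments: {"type":"object","properties":{"targets":{"type":"array"},"force":{"type":"number"}},"required":["targets"]}

```bash
ls; mkdir -p pics
cat > h.py <<'E'
import numpy as np, cv2
from workcell import robot, viewer
def pts(cam,depth,mask):
    c=viewer.camera_info(cam);K,R,t=[np.array(c[k]) for k in('K','R','t')]
    v,u=np.nonzero(mask&(depth>0));d=depth[v,u]
    P=np.stack([(u-K[0,2])/K[0,0]*d,(v-K[1,2])/K[1,1]*d,d],1)
    return (P-t)@R
def proj(cam,X):
    c=viewer.camera_info(cam);K,R,t=[np.array(c[k]) for k in('K','R','t')]
    p=(np.atleast_2d(X)@R.T+t)@K.T
    return p[:,:2]/p[:,2:]
def save(n,img): cv2.imwrite('pics/'+n,cv2.cvtColor(img,cv2.COLOR_RGB2BGR))
E
python3 - <<'E'
from h import *
np.set_printoptions(precision=3,suppress=True)
o=robot.get_obs();print(o['clock'],o['position'],o['orientation'])
for c in('top','side'):
    im,d=viewer.grab_frame(c);save(c+'0.png',im);np.save(c+'d.npy',d)
    i=viewer.camera_info(c);print(c,-np.array(i['R']).T@i['t'],np.array(i['R'])[2])
    for n in['short_a','middle_a','long_a','gauge','tube_holder_d']:
        for r in viewer.cut_out(c,n):
            if r['conf']<.2: continue
            P=pts(c,d,r['mask']);zt=np.percentile(P[:,2],95)
            T=P[P[:,2]>zt-.006]
            q=cv2.minAreaRect(T[:,:2].astype(np.float32))
            print(c,n,round(r['conf'],2),r['location'],r['mask'].sum(),'ztop',round(zt,3),'rect',np.round(q[0],3),np.round(q[1],3),round(q[2],1))
E
```

```text
pics
0.0 [0.227 0.528 0.23 ] [[-0.918  0.396 -0.001]
 [ 0.396  0.918 -0.001]
 [ 0.    -0.002 -1.   ]]
top [ 0.184 -0.188  1.55 ] [ 0.22   0.073 -0.973]
top short_a 0.94 [471.4, 232.5] 454 ztop 0.055 rect [ 0.665 -0.452] [0.047 0.051] 50.7
top short_a 0.65 [432.4, 257.2] 434 ztop 0.055 rect [ 0.566 -0.373] [0.046 0.051] 76.7
top middle_a 0.61 [343.7, 283.7] 547 ztop 0.048 rect [ 0.428 -0.186] [0.049 0.061] 26.6
top middle_a 0.5 [172.0, 184.8] 3805 ztop 0.176 rect [0.534 0.288] [0.265 0.13 ] 86.4
top long_a 0.63 [405.9, 315.8] 713 ztop 0.054 rect [ 0.403 -0.355] [0.077 0.049] 55.0
top gauge 0.74 [348.7, 227.7] 1068 ztop 0.193 rect [ 0.549 -0.151] [0.044 0.028] 78.3
top tube_holder_d 0.71 [297.7, 188.5] 565 ztop 0.06 rect [0.618 0.018] [0.063 0.061] 17.7
top tube_holder_d 0.52 [405.5, 317.3] 680 ztop 0.055 rect [ 0.402 -0.356] [0.075 0.049] 55.0
side [ 0.322 -1.064  0.517] [ 0.174  0.916 -0.362]
side short_a 0.97 [457.9, 352.5] 794 ztop 0.053 rect [ 0.666 -0.453] [0.048 0.049] 51.0
side short_a 0.74 [391.9, 338.6] 728 ztop 0.053 rect [ 0.567 -0.374] [0.05 0.05] 78.2
side short_a 0.65 [303.0, 345.1] 1375 ztop 0.053 rect [ 0.403 -0.357] [0.079 0.05 ] 57.3
side middle_a 0.93 [303.7, 303.0] 777 ztop 0.047 rect [ 0.429 -0.188] [0.049 0.062] 29.0
side long_a 0.74 [303.3, 345.8] 1368 ztop 0.053 rect [ 0.403 -0.357] [0.079 0.05 ] 57.3
side gauge 0.75 [300.9, 347.6] 1341 ztop 0.053 rect [ 0.403 -0.357] [0.078 0.051] 56.1
side gauge 0.65 [354.4, 271.9] 1501 ztop 0.191 rect [ 0.549 -0.157] [0.035 0.028] 75.9
side tube_holder_d 0.75 [369.4, 257.7] 355 ztop 0.058 rect [ 0.611 -0.06 ] [0.223 0.035] 75.1
```

Run:
```python
import cv2
a=cv2.imread('pics/top0.png');cv2.imwrite('pics/t1.png',cv2.resize(a[100:400,90:590],(800,480),interpolation=2))
a=cv2.imread('pics/side0.png');cv2.imwrite('pics/s1.png',a)
```

```text
(no output)
```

View pics/t1.png

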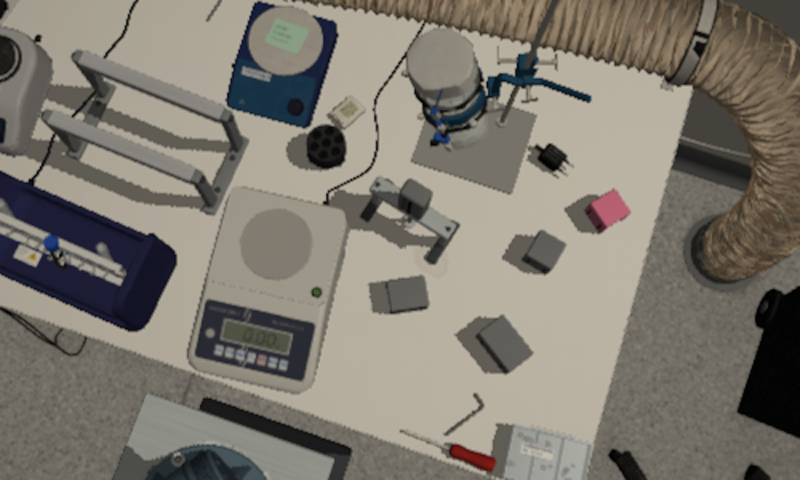

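View pics/s1.png

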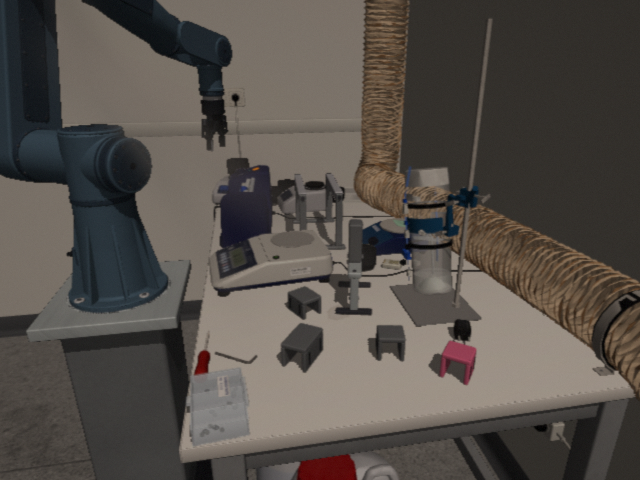

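```bash
cat > m.py <<'E'
from h import *
np.set_printoptions(precision=3,suppress=True)
def long_axis(T):
    q=cv2.minAreaRect((T[:,:2]*1000).astype(np.float32));b=cv2.boxPoints(q)
    e=[b[1]-b[0],b[2]-b[1]];e=sorted(e,key=lambda v:v@v)
    return np.array(q[0])/1000,np.linalg.norm(e[1]),np.linalg.norm(e[0]),np.degrees(np.arctan2(e[1][1],e[1][0]))%180
E
python3 - <<'E'
from m import *
for c in('top','side'):
    d=np.load(c+'d.npy');A=pts(c,d,np.ones_like(d,bool))
    def box(x0,x1,y0,y1,z0,z1):
        m=(A[:,0]>x0)&(A[:,0]<x1)&(A[:,1]>y0)&(A[:,1]<y1)&(A[:,2]>z0)&(A[:,2]<z1);return A[m]
    f=box(.3,.5,-.5,-.1,-.02,.02);print(c,'table z',np.median(f[:,2]))
    for n,x,y in(('short',.567,-.374),('middle',.429,-.187),('long',.403,-.357)):
        T=box(x-.05,x+.05,y-.05,y+.05,.035,.07);T=T[T[:,2]>np.median(T[:,2])-.004];print(n,np.median(T[:,2]),*long_axis(T))
    T=box(.45,.65,-.28,-.02,.18,.2);print('housing',len(T),*long_axis(T))
    T=box(.45,.65,-.28,-.03,.09,.108);print('arch',len(T),*long_axis(T))
    R=box(.35,.75,.08,.48,.162,.182);print('rack',len(R),np.median(R[:,2]),*long_axis(R))
    np.save(c+'rack.npy',R)
    B=box(.2,.65,-.15,.2,.06,.12);print('bal',len(B),B[:,0].max() if len(B) else 0, np.percentile(B[:,:3],[1,50,99.5],axis=0))
    print(*long_axis(B))
    # height map picture
    import cv2
    H=np.zeros((400,700),np.uint8);k=(A[:,2]>.02)&(A[:,2]<.3)&(A[:,0]>.2)&(A[:,0]<.9)&(A[:,1]>-.5)&(A[:,1]<.5)
    if c=='top':
        H=np.zeros((700,1000),np.uint8)
        P=A[k];H[(((.9-P[:,0])*1000).astype(int)).clip(0,699),(((.5-P[:,1])*1000).astype(int)).clip(0,999)]=(P[:,2]*850).astype(int)
        H=cv2.dilate(H,np.ones((3,3)));H=cv2.applyColorMap(H,cv2.COLORMAP_JET);cv2.imwrite('pics/h.png',cv2.resize(H,(800,560)))
E
```

```text
top table z -0.00043312613472063584
short 0.04956041478241348 [ 0.566 -0.373] 51.72103 47.5515 166.77568
middle 0.044064292573461096 [ 0.429 -0.186] 62.19759 50.027126 117.0096
long 0.04988290090903117 [ 0.403 -0.356] 77.52525 50.268803 55.380608
housing 239 [ 0.55  -0.152] 44.037197 30.905697 77.20948
arch 481 [ 0.55  -0.151] 145.4143 33.091557 76.37388
rack 2190 0.17125933295233015 [0.478 0.291] 270.87115 244.8313 86.66361
bal 7398 0.645154231116143 [[ 0.268 -0.116  0.06 ]
 [ 0.399  0.029  0.076]
 [ 0.583  0.197  0.116]]
[0.432 0.028] 425.48212 319.4845 171.47246
side table z 0.0016489585202179968
short 0.05147194554872538 [ 0.567 -0.374] 50.325005 49.81921 78.240326
middle 0.04556887472171733 [ 0.429 -0.186] 63.973183 51.96063 116.70131
long 0.05144490821304015 [ 0.403 -0.357] 78.487724 51.226704 56.117622
housing 163 [ 0.55  -0.153] 44.5005 28.527136 76.153206
arch 227 [ 0.54  -0.193] 62.560276 28.372686 75.956375
rack 459 0.17352741039900704 [0.477 0.291] 275.22238 241.98251 86.64414
bal 4109 0.5869256515053473 [[ 0.251 -0.075  0.061]
 [ 0.376  0.025  0.078]
 [ 0.584  0.2    0.119]]
[0.406 0.028] 347.04172 339.15244 176.97319
```

View pics/h.png

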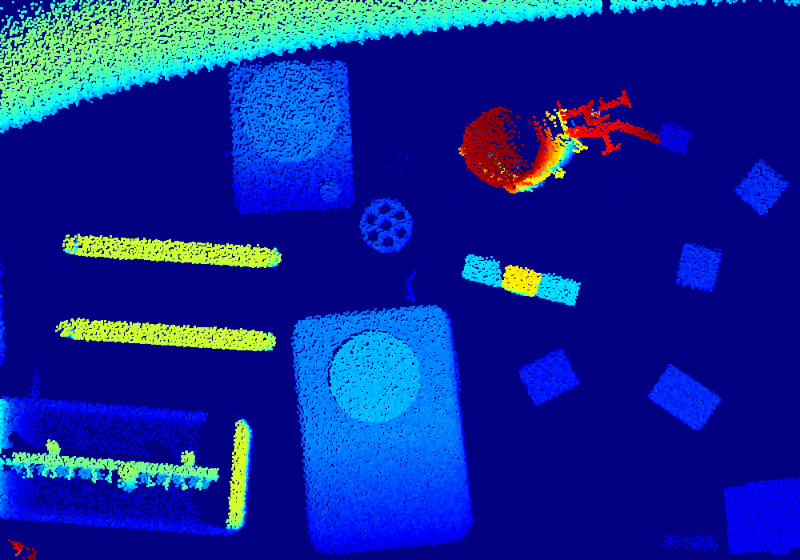

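```bash
cat > go.py <<'E'
import sys
from m import *
from scipy.spatial.transform import Rotation as Ro
# go.py x y z yaw(of tool y, deg, tool down): the shift (cm) and turn (deg) in tool axes
o=robot.get_obs();p=np.array(o['position']);R=np.array(o['orientation'])
x,y,z,a=map(float,sys.argv[1:5])
c=min((a,a-180,a+180),key=lambda c:abs((c-np.degrees(np.arctan2(R[1,1],R[0,1]))+180)%360-180))
c=np.radians(c);Y=np.array([np.cos(c),np.sin(c),0]);Z=np.array([0,0,-1.]);T=np.stack([np.cross(Y,Z),Y,Z],1)
print('clock',o['clock'],'j6',round(o['joints'][5],2),'pos',p,'F',np.array(o['force']),'w',o['gripper_width'])
print('turn',Ro.from_matrix(R.T@T).as_rotvec(degrees=True).round(2),'shift',(R.T@(np.array([x,y,z])-p)*100).round(2))
E
python3 go.py .55 -.152 .30 76.5
python3 - <<'E'
from m import *
for c in('top','side'):
    R=np.load(c+'rack.npy')
    for lo,hi in((.42,.53),(.53,.64)):
        T=R[(R[:,0]>lo)&(R[:,0]<hi)&(R[:,1]>.1)];print(c,len(T),*long_axis(T))
E
```

```text
clock 0.6 j6 -0.21 pos [0.227 0.528 0.231] F [-0.493 -0.019  0.701] w 0.9984843627007489
turn [ 0.   -0.   -9.81] shift [-56.53 -49.7   -6.87]
top 1085 [0.481 0.291] 270.47324 25.64636 86.34218
top 1055 [0.587 0.285] 270.8274 27.688423 86.36802
side 205 [0.481 0.289] 270.8266 23.977606 86.53515
side 218 [0.586 0.287] 271.16183 24.332619 86.64415
```

Call:
{"name": "drive_tool", "arguments": {
  "targets": [
    [[0,0,0],[0,0,-6.9],-1],
    [[0,0,-9.8],[-56.5,-49.7,-6.9],-1],
    [[0,0,-9.8],[-56.5,-49.7,-6.9],-1],
    [[0,0,-9.8],[-56.5,-49.7,-6.9],-1],
    [[0,0,-9.8],[-56.5,-49.7,-6.9],-1],
    [[0,0,-9.8],[-56.5,-49.7,-6.9],-1],
    [[0,0,-9.8],[-56.5,-49.7,-6.9],-1],
    [[0,0,-9.8],[-56.5,-49.7,-6.9],-1]
  ]
}}

```text
clock: 1.4
position: [0.3768, 0.2124, 0.2905]
orientation: [[-0.972, 0.233, 0.001], [0.233, 0.972, 0.0], [-0.001, 0.001, -1.0]]
force: [0.8, 0.7, -0.6]
gripper_width: 1.004
```

```bash
python3 go.py .55 -.152 .30 76.5
```

```text
clock 1.4 j6 -1.1 pos [0.377 0.212 0.291] F [ 0.824  0.747 -0.561] w 1.003919778416429
turn [0.03 0.06 0.01] shift [-25.34 -31.39  -0.94]
```

Call:
{"name": "drive_tool", "arguments": {
  "targets": [
    [[0,0,0],[-25.3,-31.4,-0.9],-1],
    [[0,0,0],[-25.3,-31.4,-0.9],-1],
    [[0,0,0],[-25.3,-31.4,-0.9],-1],
    [[0,0,0],[-25.3,-31.4,-0.9],-1],
    [[0,0,0],[-25.3,-31.4,-0.9],-1],
    [[0,0,0],[-25.3,-31.4,-0.9],-1],
    [[0,0,0],[-25.3,-31.4,-0.9],-1],
    [[0,0,0],[-25.3,-31.4,-0.9],-1]
  ]
}}

```text
clock: 2.2
position: [0.5482, -0.1494, 0.2992]
orientation: [[-0.972, 0.234, 0.001], [0.234, 0.972, -0.0], [-0.001, 0.0, -1.0]]
force: [0.4, 0.3, -0.3]
gripper_width: 0.995
```

```bash
python3 go.py .55 -.152 .14 76.5
```

```text
clock 2.2 j6 -1.81 pos [ 0.548 -0.149  0.299] F [ 0.413  0.266 -0.275] w 0.9953020245233608
turn [ 0.    0.03 -0.03] shift [-0.23 -0.21 15.92]
```

Call:
{"name": "drive_tool", "arguments": {
  "targets": [
    [[0,0,0],[0,0,0],-1],
    [[0,0,0],[0,0,4],-1],
    [[0,0,0],[0,0,8],-1],
    [[0,0,0],[0,0,10],-1],
    [[0,0,0],[0,0,12],-1],
    [[0,0,0],[0,0,14],-1],
    [[0,0,0],[0,0,15.9],-1],
    [[0,0,0],[0,0,15.9],-1]
  ]
}}

```text
clock: 3.0
position: [0.5456, -0.1459, 0.1372]
orientation: [[-0.972, 0.233, -0.005], [0.233, 0.972, 0.003], [0.005, 0.001, -1.0]]
force: [-1.1, 0.1, -0.0]
gripper_width: 1.001
```

```bash
python3 go.py .55 -.152 .14 76.5
```

```text
clock 3.0 j6 -1.81 pos [ 0.546 -0.146  0.137] F [-1.13   0.068 -0.005] w 1.000753064579202
turn [ 0.08 -0.31  0.01] shift [-0.57 -0.49 -0.28]
```

Call:
{"name": "drive_tool", "arguments": {
  "targets": [
    [[0,0,0],[-0.3,-0.3,0],-1],
    [[0,0,0],[-0.6,-0.6,0],-1],
    [[0,0,0],[-0.6,-0.6,0],-1],
    [[0,0,0],[-0.6,-0.6,0],-1]
  ]
}}

```text
clock: 3.4
position: [0.5526, -0.1549, 0.141]
orientation: [[-0.972, 0.234, 0.001], [0.234, 0.972, -0.001], [-0.002, -0.0, -1.0]]
force: [1.2, 0.4, -0.2]
gripper_width: 0.999
```

```bash
python3 go.py .55 -.152 .14 76.5
```

```text
clock 3.4 j6 -1.81 pos [ 0.553 -0.155  0.141] F [ 1.181  0.351 -0.202] w 0.9990902861089674
turn [-0.02  0.09 -0.02] shift [0.32 0.22 0.1 ]
```

Call:
{"name": "drive_tool", "arguments": {
  "targets": [
    [[0,0,0],[0,0,0],-1],
    [[0,0,0],[0,0,0],-1],
    [[0,0,0],[0,0,0],-1],
    [[0,0,0],[0,0,0],-1]
  ]
}}

```text
clock: 3.8
position: [0.552, -0.1545, 0.14]
orientation: [[-0.972, 0.234, -0.0], [0.234, 0.972, -0.0], [0.0, -0.0, -1.0]]
force: [0.3, -0.7, 0.1]
gripper_width: 1.001
```

```bash
python3 go.py .55 -.152 .14 76.5
```

```text
clock 3.8 j6 -1.81 pos [ 0.552 -0.154  0.14 ] F [ 0.331 -0.665  0.13 ] w 1.0014820520946932
turn [-0.   -0.   -0.01] shift [0.25 0.19 0.  ]
```

Settled. Correct, close, and lift gently.

Call:
{"name": "drive_tool", "arguments": {
  "targets": [
    [[0,0,0],[0.2,0.2,0],-1],
    [[0,0,0],[0.2,0.2,0],-1],
    [[0,0,0],[0.2,0.2,0],0.3],
    [[0,0,0],[0.2,0.2,0],1],
    [[0,0,0],[0.2,0.2,0],1],
    [[0,0,0],[0.2,0.2,0],1],
    [[0,0,0],[0.2,0.2,0],1],
    [[0,0,0],[0.2,0.2,0],1]
  ],
  "force": 60
}}

```text
clock: 4.6
position: [0.5507, -0.1519, 0.1402]
orientation: [[-0.972, 0.234, 0.0], [0.234, 0.972, 0.0], [-0.0, 0.0, -1.0]]
force: [-0.7, 2.8, 2.1]
gripper_width: 0.509
```

Call:
{"name": "drive_tool", "arguments": {
  "targets": [
    [[0,0,0],[0,0,-1],1],
    [[0,0,0],[0,0,-3],1],
    [[0,0,0],[0,0,-5],1],
    [[0,0,0],[0,0,-7],1],
    [[0,0,0],[0,0,-9],1],
    [[0,0,0],[0,0,-9],1],
    [[0,0,0],[0,0,-9],1],
    [[0,0,0],[0,0,-9],1]
  ]
}}

```text
clock: 5.4
position: [0.5495, -0.1517, 0.2282]
orientation: [[-0.972, 0.234, -0.003], [0.234, 0.972, 0.001], [0.003, 0.001, -1.0]]
force: [-0.1, -0.4, -5.2]
gripper_width: 0.509
```

```bash
cat > g.py <<'E'
from m import *
o=robot.get_obs();p=np.array(o['position'])
for c in('top','side'):
    im,d=viewer.grab_frame(c);save('last_'+c+'.png',im)
    A=pts(c,d,np.ones_like(d,bool))
    def B(x0,x1,y0,y1,z0,z1):
        m=(A[:,0]>x0)&(A[:,0]<x1)&(A[:,1]>y0)&(A[:,1]<y1)&(A[:,2]>z0)&(A[:,2]<z1);return A[m]
    for n,x,y in(('short',.567,-.374),('middle',.429,-.187),('long',.403,-.357)):
        T=B(x-.06,x+.06,y-.06,y+.06,.035,.06)
        if len(T)>150:
            T=T[T[:,2]>np.median(T[:,2])-.004];print(c,n,len(T),np.median(T[:,2]),*long_axis(T))
E
python3 g.py; python3 go.py .566 -.3735 .23 76.5
```

```text
top short 329 0.04980922865159007 [ 0.566 -0.373] 51.30962 47.841167 165.9259
top middle 431 0.043671482203067324 [ 0.429 -0.186] 61.646877 50.0537 117.28613
top long 572 0.04983893494672291 [ 0.403 -0.356] 77.69979 49.84065 55.37124
side short 426 0.05138382307263936 [ 0.567 -0.373] 51.30427 49.91555 77.367065
side middle 344 0.04544828015188113 [ 0.429 -0.187] 63.97706 51.658695 117.47826
side long 697 0.0513744184132313 [ 0.403 -0.356] 79.733536 51.39039 55.830112
clock 5.5 j6 -1.81 pos [ 0.55  -0.152  0.228] F [-0.23  -0.905 -5.157] w 0.5102084992538597
turn [ 0.04 -0.17 -0.01] shift [ -6.77 -21.18  -0.21]
```

Call:
{"name": "drive_tool", "arguments": {
  "targets": [
    [[0,0,0],[-1,-3,0],1],
    [[0,0,0],[-2,-6.5,-0.1],1],
    [[0,0,0],[-3.4,-10.5,-0.2],1],
    [[0,0,0],[-4.7,-14.5,-0.2],1],
    [[0,0,0],[-5.8,-18,-0.2],1],
    [[0,0,0],[-6.5,-20.5,-0.2],1],
    [[0,0,0],[-6.8,-21.2,-0.2],1],
    [[0,0,0],[-6.8,-21.2,-0.2],1]
  ]
}}

```text
clock: 6.3
position: [0.5665, -0.3749, 0.2304]
orientation: [[-0.972, 0.235, -0.002], [0.235, 0.972, 0.002], [0.002, 0.001, -1.0]]
force: [-0.9, 0.5, -5.6]
gripper_width: 0.508
```

Call:
{"name": "drive_tool", "arguments": {
  "targets": [
    [[0,0,0],[0,0,0],1],
    [[0,0,0],[0,0,0],1],
    [[0,0,0],[0,0,0],1]
  ]
}}

```text
clock: 6.6
position: [0.5675, -0.3728, 0.2322]
orientation: [[-0.973, 0.232, 0.0], [0.232, 0.973, 0.0], [0.0, 0.0, -1.0]]
force: [0.3, 0.3, -5.5]
gripper_width: 0.509
```

```bash
python3 go.py .566 -.3735 .14 76.5
```

```text
clock 6.6 j6 -2.09 pos [ 0.567 -0.373  0.232] F [ 0.298  0.26  -5.529] w 0.5089609599180515
turn [ 0.01 -0.    0.08] shift [ 0.13 -0.1   9.22]
```

Call:
{"name": "drive_tool", "arguments": {
  "targets": [
    [[0,0,0],[0.1,-0.1,1.5],1],
    [[0,0,0],[0.1,-0.1,3.2],1],
    [[0,0,0],[0.1,-0.1,4.8],1],
    [[0,0,0],[0.1,-0.1,6.3],1],
    [[0,0,0],[0.1,-0.1,7.5],1],
    [[0,0,0],[0.1,-0.1,8.4],1],
    [[0,0,0],[0.1,-0.1,8.9],1],
    [[0,0,0],[0.1,-0.1,9.1],1]
  ]
}}

```text
clock: 7.4
position: [0.5657, -0.3746, 0.1404]
orientation: [[-0.972, 0.234, -0.001], [0.234, 0.972, 0.001], [0.001, 0.001, -1.0]]
force: [-0.7, -0.2, -3.5]
gripper_width: 0.502
```

Call:
{"name": "drive_tool", "arguments": {
  "targets": [
    [[0,0,0],[0,0,0],1],
    [[0,0,0],[0,0,0.1],1],
    [[0,0,0],[0,0,0.1],1],
    [[0,0,0],[0,0,0.1],1],
    [[0,0,0],[0,0,0.1],1],
    [[0,0,0],[0,0,0.1],1]
  ]
}}

```text
clock: 8.0
position: [0.5661, -0.3751, 0.1403]
orientation: [[-0.972, 0.234, 0.001], [0.234, 0.972, -0.001], [-0.001, -0.001, -1.0]]
force: [-0.4, -0.2, -3.5]
gripper_width: 0.51
```

```bash
python3 g.py; python3 go.py .566 -.3735 .14 76.5
python3 - <<'E'
import cv2
a=cv2.imread('pics/last_side.png');b=cv2.imread('pics/last_top.png')
cv2.imwrite('pics/v1.png',cv2.hconcat([cv2.resize(a[180:420,280:520],(400,400)),cv2.resize(b[140:340,330:530],(400,400))]))
E
```

```text
top long 540 0.04984446526711868 [ 0.403 -0.356] 77.75974 50.233242 55.85648
side short 190 0.05120604199414908 [ 0.563 -0.393] 87.68935 49.936176 77.58214
side middle 346 0.045514885624251745 [ 0.429 -0.186] 63.827038 50.466896 116.14565
side long 698 0.05133889211850434 [ 0.403 -0.357] 81.42258 50.239635 55.577118
clock 8.1 j6 -2.09 pos [ 0.566 -0.375  0.14 ] F [-0.24   0.456 -2.731] w 0.5111175867883635
turn [-0.03  0.03 -0.01] shift [0.05 0.15 0.02]
```

View pics/v1.png

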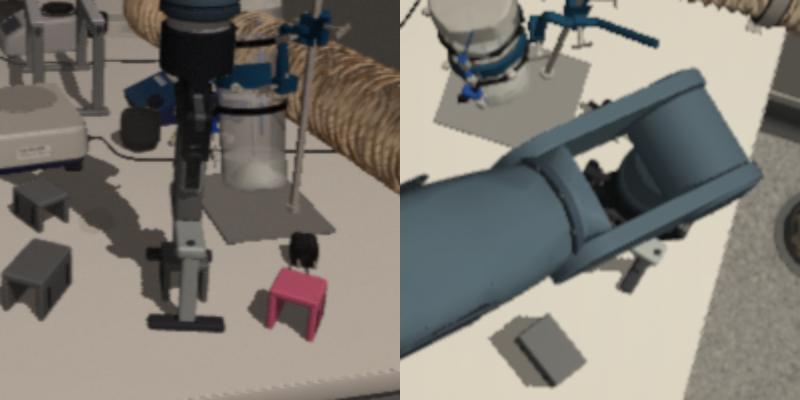

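Call:
{"name": "drive_tool", "arguments": {
  "targets": [
    [[0,0,0],[0,0,0.1],1],
    [[0,0,0],[0,0,0.15],1],
    [[0,0,0],[0,0,0.15],1],
    [[0,0,0],[0,0,0.15],1],
    [[0,0,0],[0,0,0.15],1]
  ]
}}

```text
clock: 8.6
position: [0.5663, -0.375, 0.1401]
orientation: [[-0.972, 0.233, 0.001], [0.233, 0.972, -0.001], [-0.001, -0.001, -1.0]]
force: [-3.6, 2.9, 6.5]
gripper_width: 0.506
```

Call:
{"name": "drive_tool", "arguments": {
  "targets": [
    [[0,0,0],[0,0,-1],1],
    [[0,0,0],[0,0,-3],1],
    [[0,0,0],[0,0,-5],1],
    [[0,0,0],[0,0,-7],1],
    [[0,0,0],[0,0,-9],1],
    [[0,0,0],[0,0,-9.3],1],
    [[0,0,0],[0,0,-9.3],1],
    [[0,0,0],[0,0,-9.3],1]
  ]
}}

```text
clock: 9.4
position: [0.5653, -0.3743, 0.2298]
orientation: [[-0.972, 0.234, -0.002], [0.234, 0.972, 0.002], [0.002, 0.001, -1.0]]
force: [-0.6, 0.2, -4.5]
gripper_width: 0.51
```

```bash
python3 g.py; python3 go.py .429 -.1865 .235 76.5
```

```text
top long 556 0.049707907250651946 [ 0.403 -0.356] 77.60434 50.041256 55.714245
side short 189 0.05063916176084084 [ 0.565 -0.376] 50.5419 48.374653 176.74918
side middle 350 0.04553722097466283 [ 0.43  -0.186] 65.76733 50.9865 117.98184
side long 689 0.05142887943199328 [ 0.403 -0.357] 78.78885 49.910477 56.04255
clock 9.5 j6 -2.09 pos [ 0.565 -0.374  0.23 ] F [ 0.135 -0.597 -4.851] w 0.5073077831015476
turn [ 0.09 -0.15 -0.01] shift [17.64 15.07 -0.48]
```

Call:
{"name": "drive_tool", "arguments": {
  "targets": [
    [[0,0,0],[2,1.7,-0.3],1],
    [[0,0,0],[5,4.2,-0.5],1],
    [[0,0,0],[8.4,7.1,-0.5],1],
    [[0,0,0],[11.8,10.1,-0.5],1],
    [[0,0,0],[14.8,12.6,-0.5],1],
    [[0,0,0],[16.8,14.3,-0.5],1],
    [[0,0,0],[17.6,15.1,-0.5],1],
    [[0,0,0],[17.6,15.1,-0.5],1]
  ]
}}

```text
clock: 10.3
position: [0.4296, -0.1859, 0.2363]
orientation: [[-0.973, 0.233, -0.0], [0.233, 0.973, 0.0], [0.0, 0.0, -1.0]]
force: [0.5, -1.6, -4.8]
gripper_width: 0.506
```

Call:
{"name": "drive_tool", "arguments": {
  "targets": [
    [[0,0,0],[0,0,0],1],
    [[0,0,0],[0,0,0],1],
    [[0,0,0],[0,0,0],1]
  ]
}}

```text
clock: 10.6
position: [0.4305, -0.1878, 0.2364]
orientation: [[-0.972, 0.234, -0.0], [0.234, 0.972, 0.0], [0.0, -0.0, -1.0]]
force: [-0.6, -0.2, -5.8]
gripper_width: 0.511
```

```bash
python3 g.py; python3 go.py .429 -.1865 .14 76.5
```

```text
top short 322 0.04969595813160309 [ 0.566 -0.373] 51.060734 48.019764 167.20013
top long 552 0.04994224943432357 [ 0.403 -0.356] 77.68088 50.759598 55.533012
side short 426 0.05131951112406653 [ 0.567 -0.373] 50.348736 50.06641 77.610245
side middle 341 0.04545078511472521 [ 0.429 -0.186] 65.38378 50.06632 117.50168
side long 696 0.051453072394069446 [ 0.403 -0.356] 79.16868 51.227142 56.214874
clock 10.7 j6 -2.0 pos [ 0.43  -0.187  0.236] F [ 0.108  0.025 -4.324] w 0.5114680540248633
turn [ 0.01 -0.02 -0.04] shift [0.15 0.06 9.63]
```

Call:
{"name": "drive_tool", "arguments": {
  "targets": [
    [[0,0,0],[0.1,0.1,1.5],1],
    [[0,0,0],[0.1,0.1,3.2],1],
    [[0,0,0],[0.1,0.1,5.0],1],
    [[0,0,0],[0.1,0.1,6.6],1],
    [[0,0,0],[0.1,0.1,7.9],1],
    [[0,0,0],[0.1,0.1,8.8],1],
    [[0,0,0],[0.1,0.1,9.3],1],
    [[0,0,0],[0.1,0.1,9.5],1]
  ]
}}

```text
clock: 11.5
position: [0.4294, -0.1858, 0.1414]
orientation: [[-0.972, 0.234, -0.0], [0.234, 0.972, 0.0], [0.0, 0.0, -1.0]]
force: [0.2, 0.0, -2.1]
gripper_width: 0.504
```

Call:
{"name": "drive_tool", "arguments": {
  "targets": [
    [[0,0,0],[0,0,0.1],1],
    [[0,0,0],[0,0,0.15],1],
    [[0,0,0],[0,0,0.2],1],
    [[0,0,0],[0,0,0.2],1],
    [[0,0,0],[0,0,0.2],1],
    [[0,0,0],[0,0,0.2],1],
    [[0,0,0],[0,0,0.2],1],
    [[0,0,0],[0,0,0.2],1]
  ]
}}

```text
clock: 12.3
position: [0.4298, -0.1858, 0.1401]
orientation: [[-0.972, 0.234, 0.001], [0.234, 0.972, -0.0], [-0.001, -0.0, -1.0]]
force: [-0.8, 2.2, 5.5]
gripper_width: 0.509
```

```bash
python3 g.py; python3 go.py .429 -.1865 .14 76.5
python3 - <<'E'
import cv2
a=cv2.imread('pics/last_side.png')
cv2.imwrite('pics/v2.png',cv2.resize(a[180:400,200:440],(600,550)))
E
```

```text
top short 319 0.04989200221631895 [ 0.566 -0.374] 50.729637 47.819965 167.70657
top long 555 0.050071928128845006 [ 0.403 -0.356] 77.74913 51.308784 55.55973
side short 427 0.051363971735470616 [ 0.567 -0.373] 52.40578 50.161854 77.30612
side middle 210 0.04537804484535275 [ 0.442 -0.178] 78.76733 69.80607 36.148067
side long 694 0.05136094832593834 [ 0.404 -0.355] 80.43637 50.17542 55.66577
clock 12.4 j6 -2.0 pos [ 0.43  -0.186  0.14 ] F [-0.912  2.133  6.223] w 0.5087545982668619
turn [-0.01  0.05 -0.  ] shift [ 0.06 -0.08  0.01]
```

View pics/v2.png

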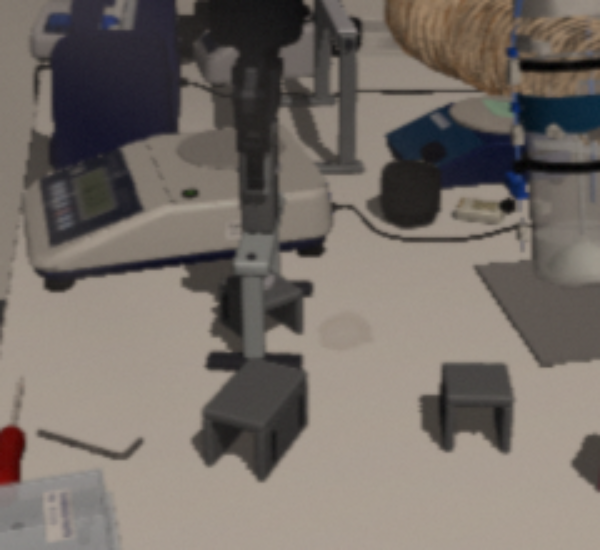

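Call:
{"name": "drive_tool", "arguments": {
  "targets": [
    [[0,0,0],[0,0,-1],1],
    [[0,0,0],[0,0,-3],1],
    [[0,0,0],[0,0,-5],1],
    [[0,0,0],[0,0,-7],1],
    [[0,0,0],[0,0,-9],1],
    [[0,0,0],[0,0,-9.7],1],
    [[0,0,0],[0,0,-9.7],1],
    [[0,0,0],[0,0,-9.7],1]
  ]
}}

```text
clock: 13.2
position: [0.4287, -0.1853, 0.2354]
orientation: [[-0.972, 0.234, -0.001], [0.234, 0.972, 0.001], [0.002, 0.001, -1.0]]
force: [0.3, -0.6, -5.1]
gripper_width: 0.507
```

```bash
python3 go.py .403 -.356 .235 56
```

```text
clock 13.2 j6 -2.0 pos [ 0.429 -0.185  0.235] F [ 0.342 -0.616 -5.089] w 0.5066323578163838
turn [ 0.02 -0.1  20.49] shift [ -1.48 -17.2    0.02]
```

Call:
{"name": "drive_tool", "arguments": {
  "targets": [
    [[0,0,1],[-0.2,-2,0],1],
    [[0,0,4],[-0.5,-5,0],1],
    [[0,0,8],[-0.8,-8.5,0],1],
    [[0,0,12],[-1.1,-12,0],1],
    [[0,0,16],[-1.3,-15,0],1],
    [[0,0,19],[-1.4,-16.7,0],1],
    [[0,0,20.5],[-1.5,-17.2,0],1],
    [[0,0,20.5],[-1.5,-17.2,0],1]
  ]
}}

```text
clock: 14.0
position: [0.4035, -0.356, 0.2355]
orientation: [[-0.828, 0.56, -0.001], [0.56, 0.828, 0.002], [0.002, 0.001, -1.0]]
force: [-0.5, 0.3, -4.4]
gripper_width: 0.508
```

Call:
{"name": "drive_tool", "arguments": {
  "targets": [
    [[0,0,0],[0,0,0],1],
    [[0,0,0],[0,0,0],1],
    [[0,0,0],[0,0,0],1]
  ]
}}

```text
clock: 14.3
position: [0.4041, -0.3555, 0.2366]
orientation: [[-0.83, 0.558, 0.0], [0.558, 0.83, 0.0], [-0.0, 0.0, -1.0]]
force: [0.9, 1.0, -5.3]
gripper_width: 0.506
```

```bash
python3 g.py; python3 go.py .403 -.356 .14 56
```

```text
top long 258 0.05015696532987941 [ 0.402 -0.345] 60.595398 38.075542 55.290718
side short 427 0.051300758449700064 [ 0.567 -0.374] 51.191753 50.185772 77.351715
side middle 158 0.04524573301145181 [ 0.428 -0.185] 66.581665 49.339165 115.38609
side long 560 0.05135761800949283 [ 0.404 -0.356] 81.72055 49.83724 55.90955
clock 14.4 j6 -1.92 pos [ 0.404 -0.356  0.237] F [-0.514  0.516 -4.498] w 0.5087136371672206
turn [0.   0.01 0.06] shift [ 0.08 -0.07  9.67]
```

Call:
{"name": "drive_tool", "arguments": {
  "targets": [
    [[0,0,0],[0.1,-0.1,1.5],1],
    [[0,0,0],[0.1,-0.1,3.2],1],
    [[0,0,0],[0.1,-0.1,5.0],1],
    [[0,0,0],[0.1,-0.1,6.6],1],
    [[0,0,0],[0.1,-0.1,7.9],1],
    [[0,0,0],[0.1,-0.1,8.8],1],
    [[0,0,0],[0.1,-0.1,9.3],1],
    [[0,0,0],[0.1,-0.1,9.5],1]
  ]
}}

```text
clock: 15.2
position: [0.4026, -0.3567, 0.1414]
orientation: [[-0.829, 0.559, 0.0], [0.559, 0.829, 0.0], [-0.0, 0.0, -1.0]]
force: [0.9, 0.3, -2.6]
gripper_width: 0.507
```

Call:
{"name": "drive_tool", "arguments": {
  "targets": [
    [[0,0,0],[0,0,0.1],1],
    [[0,0,0],[0,0,0.15],1],
    [[0,0,0],[0,0,0.2],1],
    [[0,0,0],[0,0,0.2],1],
    [[0,0,0],[0,0,0.2],1],
    [[0,0,0],[0,0,0.2],1],
    [[0,0,0],[0,0,0.2],1],
    [[0,0,0],[0,0,0.2],1]
  ]
}}

```text
clock: 16.0
position: [0.4028, -0.3569, 0.1402]
orientation: [[-0.829, 0.559, 0.001], [0.559, 0.829, -0.001], [-0.001, -0.0, -1.0]]
force: [2.2, 3.8, 5.8]
gripper_width: 0.506
```

```bash
python3 g.py; python3 go.py .403 -.356 .14 56
python3 - <<'E'
import cv2
a=cv2.imread('pics/last_side.png')
cv2.imwrite('pics/v3.png',cv2.resize(a[180:400,200:440],(600,550)))
E
```

```text
top short 158 0.04986590885608955 [ 0.579 -0.365] 64.66459 32.878494 123.16059
top middle 145 0.04442026867456697 [ 0.439 -0.18 ] 61.134766 28.041746 117.45022
top long 164 0.049919174714846415 [ 0.388 -0.35 ] 126.969345 18.273703 55.302364
side short 422 0.05138163677868186 [ 0.567 -0.374] 50.43695 50.020885 76.99647
side long 655 0.05165292189497553 [ 0.405 -0.361] 138.57063 42.134758 56.115463
clock 16.1 j6 -1.92 pos [ 0.403 -0.357  0.14 ] F [2.654 3.797 5.442] w 0.5042724759222594
turn [-0.    0.07 -0.01] shift [0.04 0.09 0.02]
```

View pics/v3.png

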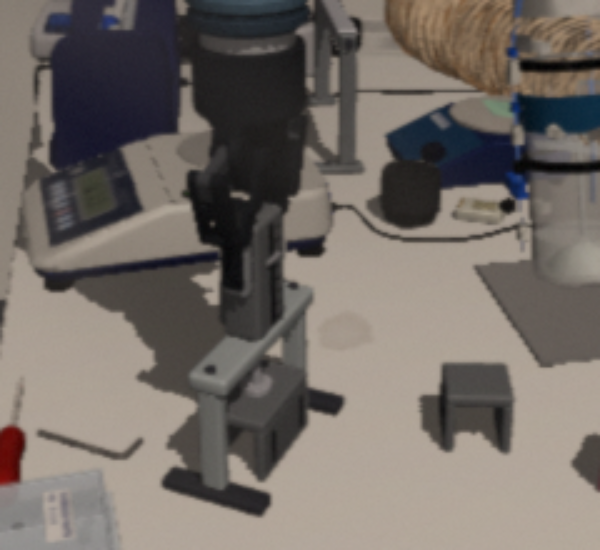

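Call:
{"name": "drive_tool", "arguments": {
  "targets": [
    [[0,0,0],[0,0,-1],1],
    [[0,0,0],[0,0,-3],1],
    [[0,0,0],[0,0,-5],1],
    [[0,0,0],[0,0,-7],1],
    [[0,0,0],[0,0,-9],1],
    [[0,0,0],[0,0,-9.7],1],
    [[0,0,0],[0,0,-9.7],1],
    [[0,0,0],[0,0,-9.7],1]
  ]
}}

```text
clock: 16.9
position: [0.4017, -0.3562, 0.2352]
orientation: [[-0.829, 0.559, -0.001], [0.559, 0.829, 0.001], [0.002, 0.0, -1.0]]
force: [-0.4, -0.7, -4.7]
gripper_width: 0.508
```

```bash
python3 go.py .55 -.155 .235 76.5
```

```text
clock 16.9 j6 -1.92 pos [ 0.402 -0.356  0.235] F [-0.437 -0.651 -4.746] w 0.507933474686177
turn [  0.04  -0.11 -20.51] shift [-1.03 24.97  0.03]
```

Call:
{"name": "drive_tool", "arguments": {
  "targets": [
    [[0,0,-2],[-0.1,3,0],1],
    [[0,0,-6],[-0.3,7,0],1],
    [[0,0,-10],[-0.5,11.5,0],1],
    [[0,0,-14],[-0.7,16,0],1],
    [[0,0,-18],[-0.9,20.5,0],1],
    [[0,0,-20.5],[-1,23.7,0],1],
    [[0,0,-20.5],[-1,25,0],1],
    [[0,0,-20.5],[-1,25,0],1]
  ]
}}

```text
clock: 17.7
position: [0.5504, -0.1533, 0.2349]
orientation: [[-0.973, 0.232, -0.002], [0.232, 0.973, 0.001], [0.003, 0.001, -1.0]]
force: [-0.1, -0.7, -6.3]
gripper_width: 0.509
```

Call:
{"name": "drive_tool", "arguments": {
  "targets": [
    [[0,0,0],[0,0,1],1],
    [[0,0,0],[0,0,3],1],
    [[0,0,0],[0,0,5],1],
    [[0,0,0],[0,0,6.8],1],
    [[0,0,0],[0,0,8],1],
    [[0,0,0],[0,0,8.8],1],
    [[0,0,0],[0,0,9.1],1],
    [[0,0,0],[0,0,9.1],1]
  ]
}}

```text
clock: 18.5
position: [0.5504, -0.1555, 0.1455]
orientation: [[-0.972, 0.234, -0.0], [0.234, 0.972, -0.0], [0.0, -0.0, -1.0]]
force: [0.0, -0.0, -4.5]
gripper_width: 0.508
```

```bash
python3 go.py .55 -.155 .14 76.5
```

```text
clock 18.5 j6 -1.82 pos [ 0.55  -0.155  0.145] F [ 0.023 -0.026 -4.533] w 0.5075566290103765
turn [-0.   -0.01 -0.04] shift [0.05 0.04 0.55]
```

Call:
{"name": "drive_tool", "arguments": {
  "targets": [
    [[0,0,0],[0,0,0.3],1],
    [[0,0,0],[0,0,0.5],1],
    [[0,0,0],[0,0,0.55],1],
    [[0,0,0],[0,0,0.55],1],
    [[0,0,0],[0,0,0.55],0.5],
    [[0,0,0],[0,0,0.55],-0.2],
    [[0,0,0],[0,0,0.55],-1],
    [[0,0,0],[0,0,0.55],-1]
  ]
}}

```text
clock: 19.3
position: [0.551, -0.1554, 0.1408]
orientation: [[-0.972, 0.234, 0.001], [0.234, 0.972, -0.001], [-0.001, -0.0, -1.0]]
force: [0.3, 0.7, 0.0]
gripper_width: 0.917
```

Call:
{"name": "drive_tool", "arguments": {
  "targets": [
    [[0,0,0],[0,0,0],-1],
    [[0,0,0],[0,0,-1],-1],
    [[0,0,0],[0,0,-4],-1],
    [[0,0,0],[0,0,-8],-1],
    [[0,0,0],[0,0,-11],-1],
    [[0,0,0],[0,0,-13],-1],
    [[0,0,0],[0,0,-13],-1],
    [[0,0,0],[0,0,-13],-1]
  ]
}}

```text
clock: 20.1
position: [0.5505, -0.1551, 0.2704]
orientation: [[-0.972, 0.234, 0.001], [0.234, 0.972, -0.0], [-0.001, -0.0, -1.0]]
force: [0.2, 1.0, -0.3]
gripper_width: 1.001
```

```bash
python3 g.py; python3 go.py .403 -.356 .25 -34.3
```

```text
top short 330 0.04999064615143883 [ 0.567 -0.374] 50.71649 47.848984 167.98575
top middle 417 0.04389965289321515 [ 0.429 -0.186] 61.97009 50.42222 117.294464
top long 560 0.04965289274497901 [ 0.403 -0.356] 77.456726 50.532597 55.79659
side short 422 0.051354576528693505 [ 0.567 -0.373] 50.970833 50.00997 78.00128
side middle 339 0.04553802484227481 [ 0.429 -0.186] 64.1648 51.01706 116.80698
side long 703 0.0512970514393331 [ 0.404 -0.356] 80.79409 51.019615 55.186184
clock 20.2 j6 -1.82 pos [ 0.55  -0.155  0.269] F [ 0.3   -0.077 -0.329] w 1.0008904819409767
turn [  0.1   -0.09 -69.21] shift [  9.57 -23.     1.88]
```

Call:
{"name": "drive_tool", "arguments": {
  "targets": [
    [[0,0,8],[1.5,-4,1],-1],
    [[0,0,16],[3,-8,1.5],-1],
    [[0,0,24],[4.5,-12,1.9],-1],
    [[0,0,32],[6.5,-16,1.9],-1],
    [[0,0,40],[8,-20,1.9],-1],
    [[0,0,48],[9,-22,1.9],-1],
    [[0,0,56],[9.6,-23,1.9],-1],
    [[0,0,64],[9.6,-23,1.9],-1]
  ]
}}

```text
clock: 21.0
position: [0.4015, -0.3571, 0.2492]
orientation: [[-0.208, 0.978, -0.002], [0.978, 0.208, 0.002], [0.003, -0.002, -1.0]]
force: [-0.5, 1.1, -0.5]
gripper_width: 1.001
```

Call:
{"name": "drive_tool", "arguments": {
  "targets": [
    [[0,0,8],[0,0,0],-1],
    [[0,0,16],[0,0,0],-1],
    [[0,0,24],[0,0,0],-1],
    [[0,0,32],[0,0,0],-1],
    [[0,0,40],[0,0,0],-1],
    [[0,0,46.8],[0,0,0],-1],
    [[0,0,46.8],[0,0,0],-1],
    [[0,0,46.8],[0,0,0],-1]
  ]
}}

```text
clock: 21.8
position: [0.4031, -0.3558, 0.2499]
orientation: [[0.561, 0.828, -0.001], [0.828, -0.561, 0.002], [0.001, -0.002, -1.0]]
force: [-0.1, 0.2, 0.4]
gripper_width: 0.997
```

```bash
python3 g.py; python3 go.py .403 -.356 .022 -34.3
```

```text
top long 194 0.049591324696104146 [ 0.406 -0.351] 66.308556 49.947475 54.41077
side short 425 0.051395092435687566 [ 0.567 -0.373] 50.36227 50.12197 77.871994
side middle 349 0.045337912550537963 [ 0.429 -0.186] 64.31347 50.80304 118.85309
side long 695 0.05143330360524303 [ 0.404 -0.356] 78.85131 50.437386 55.891453
clock 21.9 j6 -0.35 pos [ 0.403 -0.356  0.25 ] F [0.367 1.109 0.871] w 0.9997574235228397
turn [-0.06 -0.02  0.13] shift [-0.02  0.   22.84]
```

Call:
{"name": "drive_tool", "arguments": {
  "targets": [
    [[0,0,0],[0,0,4],-1],
    [[0,0,0],[0,0,9],-1],
    [[0,0,0],[0,0,14],-1],
    [[0,0,0],[0,0,18],-1],
    [[0,0,0],[0,0,21],-1],
    [[0,0,0],[0,0,22.5],-1],
    [[0,0,0],[0,0,22.8],-1],
    [[0,0,0],[0,0,22.8],-1]
  ]
}}

```text
clock: 22.7
position: [0.4038, -0.3568, 0.0236]
orientation: [[0.563, 0.826, 0.0], [0.826, -0.563, -0.001], [-0.0, 0.001, -1.0]]
force: [0.6, 0.5, 0.3]
gripper_width: 1.003
```

Call:
{"name": "drive_tool", "arguments": {
  "targets": [
    [[0,0,0],[0,0,0],-1],
    [[0,0,0],[0,0,0],0.2],
    [[0,0,0],[0,0,0],1],
    [[0,0,0],[0,0,0],1],
    [[0,0,0],[0,0,0],1],
    [[0,0,0],[0,0,0],1],
    [[0,0,0],[0,0,0],1]
  ],
  "force": 40
}}

```text
clock: 23.4
position: [0.4039, -0.3569, 0.0242]
orientation: [[0.564, 0.826, 0.001], [0.826, -0.564, -0.001], [-0.001, 0.002, -1.0]]
force: [-1.7, 0.6, 4.9]
gripper_width: 0.576
```

Call:
{"name": "drive_tool", "arguments": {
  "targets": [
    [[0,0,0],[0,0,-1],1],
    [[0,0,0],[0,0,-4],1],
    [[0,0,0],[0,0,-9],1],
    [[0,0,0],[0,0,-14],1],
    [[0,0,0],[0,0,-19],1],
    [[0,0,0],[0,0,-24],1],
    [[0,0,0],[0,0,-27],1],
    [[0,0,0],[0,0,-28],1]
  ]
}}

```text
clock: 24.2
position: [0.4044, -0.3574, 0.3081]
orientation: [[0.563, 0.826, 0.005], [0.826, -0.563, -0.006], [-0.003, 0.007, -1.0]]
force: [0.4, -1.0, -1.1]
gripper_width: 0.574
```

```bash
python3 -c "
import numpy as np;u=np.array([np.cos(np.radians(86.5)),np.sin(np.radians(86.5))])
print(np.array([.481,.29])+.045*u,np.array([.481,.29])-.045*u)"
python3 go.py .484 .335 .30 -3.5
```

```text
[0.48374718 0.33491607] [0.47825282 0.24508393]
clock 24.2 j6 -0.35 pos [ 0.404 -0.357  0.308] F [ 0.434 -0.953 -1.129] w 0.5744663443845456
turn [  0.37   0.26 -30.8 ] shift [ 61.69 -32.44   0.41]
```

Call:
{"name": "drive_tool", "arguments": {
  "targets": [
    [[0,0,-3],[3,-1.6,0.4],1],
    [[0,0,-6],[7,-3.7,0.4],1],
    [[0,0,-9],[11,-5.8,0.4],1],
    [[0,0,-12],[15,-7.9,0.4],1],
    [[0,0,-15],[19,-10,0.4],1],
    [[0,0,-18],[23,-12.1,0.4],1],
    [[0,0,-21],[27,-14.2,0.4],1],
    [[0,0,-24],[31,-16.3,0.4],1]
  ]
}}

```text
clock: 25.0
position: [0.4424, -0.0063, 0.2976]
orientation: [[0.177, 0.984, -0.002], [0.984, -0.177, 0.001], [0.0, -0.002, -1.0]]
force: [1.3, -0.2, 0.0]
gripper_width: 0.576
```

```bash
python3 go.py .484 .335 .30 -3.5
```

```text
clock 25.0 j6 -0.11 pos [ 0.442 -0.006  0.298] F [ 1.283 -0.187  0.02 ] w 0.5757237225799661
turn [-0.12 -0.02 -6.7 ] shift [34.33 -1.96 -0.22]
```

Call:
{"name": "drive_tool", "arguments": {
  "targets": [
    [[0,0,-2],[4.5,-0.3,-0.2],1],
    [[0,0,-4],[9.5,-0.6,-0.2],1],
    [[0,0,-6.7],[14.5,-0.9,-0.2],1],
    [[0,0,-6.7],[19.5,-1.2,-0.2],1],
    [[0,0,-6.7],[24.5,-1.5,-0.2],1],
    [[0,0,-6.7],[29,-1.8,-0.2],1],
    [[0,0,-6.7],[32.5,-2,-0.2],1],
    [[0,0,-6.7],[34.3,-2,-0.2],1]
  ]
}}

```text
clock: 25.8
position: [0.4838, 0.3354, 0.2988]
orientation: [[0.06, 0.998, -0.003], [0.998, -0.06, -0.001], [-0.001, -0.003, -1.0]]
force: [0.6, -0.4, -0.7]
gripper_width: 0.575
```

Call:
{"name": "drive_tool", "arguments": {
  "targets": [
    [[0,0,0],[0,0,0],1],
    [[0,0,0],[0,0,0],1],
    [[0,0,0],[0,0,0],1],
    [[0,0,0],[0,0,0],1]
  ]
}}

```text
clock: 26.2
position: [0.4852, 0.3316, 0.3009]
orientation: [[0.064, 0.998, -0.0], [0.998, -0.064, -0.0], [-0.0, -0.0, -1.0]]
force: [-0.3, -0.5, -0.7]
gripper_width: 0.58
```

```bash
python3 g.py; python3 go.py .484 .335 .157 -3.5;  python3 - <<'E'
import cv2
a=cv2.imread('pics/last_side.png');b=cv2.imread('pics/last_top.png')
cv2.imwrite('pics/v4.png',cv2.hconcat([cv2.resize(a[120:280,220:380],(400,400)),cv2.resize(b[90:290,90:290],(400,400))]))
E
```

```text
top short 315 0.05005360755124655 [ 0.566 -0.373] 51.775135 46.81004 167.02754
top middle 417 0.04396884146921357 [ 0.429 -0.186] 61.891953 50.420933 116.9935
side short 425 0.051352871263399144 [ 0.567 -0.373] 51.952206 49.978436 77.83391
side middle 352 0.045609143097981905 [ 0.429 -0.186] 64.5459 51.73445 116.19793
clock 26.3 j6 0.46 pos [0.485 0.332 0.301] F [ 0.312  0.481 -1.45 ] w 0.5731836517655585
turn [ 0.01 -0.   -0.18] shift [ 0.31 -0.16 14.42]
```

View pics/v4.png

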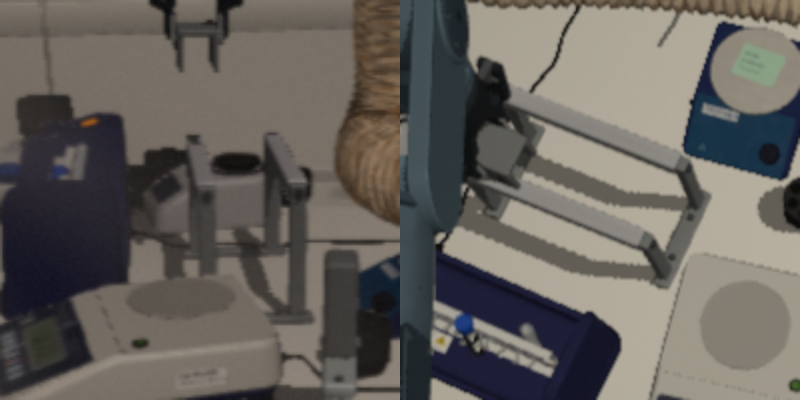

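Call:
{"name": "drive_tool", "arguments": {
  "targets": [
    [[0,0,0],[0.2,-0.2,3],1],
    [[0,0,0],[0.2,-0.2,6],1],
    [[0,0,0],[0.2,-0.2,8.5],1],
    [[0,0,0],[0.2,-0.2,9.5],1],
    [[0,0,0],[0.2,-0.2,9.8],1],
    [[0,0,0],[0.2,-0.2,9.8],1],
    [[0,0,0],[0.2,-0.2,9.8],1],
    [[0,0,0],[0.2,-0.2,9.8],1]
  ]
}}

```text
clock: 27.1
position: [0.4842, 0.3351, 0.2046]
orientation: [[0.063, 0.998, 0.002], [0.998, -0.063, 0.001], [0.001, 0.002, -1.0]]
force: [-1.1, -0.4, -0.5]
gripper_width: 0.58
```

```bash
cat > s.py <<'E'
from m import *
# saddle across-position versus bars, in rack frame, from side view; legs (z .12-.16) and top plate
u=np.array([np.cos(np.radians(86.5)),np.sin(np.radians(86.5))]);n=np.array([u[1],-u[0]])
for c in('top','side'):
    im,d=viewer.grab_frame(c);save('last_'+c+'.png',im);A=pts(c,d,np.ones_like(d,bool));q=A[:,:2]-[.481,.29]
    X=q@n;Y=q@u
    k=(abs(X-.05)<.12)&(abs(Y)<.118)&(A[:,2]>.176)&(A[:,2]<.25);
    for nm,lo,hi in(('near',-.04,.04),('far',.065,.145)):
        m=k&(X>lo)&(X<hi)
        if m.sum()>20:
            print(c,nm,m.sum(),'X',np.percentile(X[m],[2,98]),'Y',np.percentile(Y[m],[2,98]),'z',np.percentile(A[m,2],[5,50,95]))
E
python3 s.py;python3 go.py .484 .335 .157 -3.5
python3 - <<'E'
import cv2
a=cv2.imread('pics/last_side.png')
cv2.imwrite('pics/v5.png',cv2.resize(a[140:240,240:360],(720,600),interpolation=2))
E
```

```text
top near 605 X [-0.034  0.031] Y [-0.059  0.051] z [0.178 0.229 0.237]
top far 64 X [0.093 0.114] Y [-0.111  0.115] z [0.176 0.177 0.18 ]
side near 315 X [-0.036  0.039] Y [0.004 0.08 ] z [0.19  0.229 0.244]
clock 27.2 j6 0.47 pos [0.484 0.335 0.204] F [-0.167 -0.161  0.147] w 0.5735025713350603
turn [ 0.09 -0.04 -0.11] shift [-0.01  0.01  4.71]
```

View pics/v5.png

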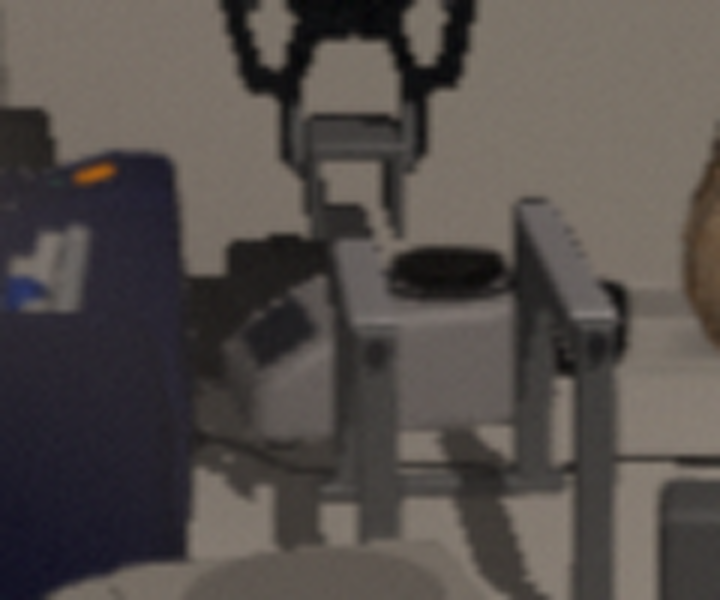

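Call:
{"name": "drive_tool", "arguments": {
  "targets": [
    [[0,0,0],[0,0,0.8],1],
    [[0,0,0],[0,0,1.6],1],
    [[0,0,0],[0,0,2.4],1],
    [[0,0,0],[0,0,3.2],1],
    [[0,0,0],[0,0,3.9],1],
    [[0,0,0],[0,0,4.3],1],
    [[0,0,0],[0,0,4.5],1],
    [[0,0,0],[0,0,4.5],1]
  ]
}}

```text
clock: 28.0
position: [0.4833, 0.3348, 0.1578]
orientation: [[0.063, 0.998, -0.0], [0.998, -0.063, -0.0], [-0.0, -0.0, -1.0]]
force: [-0.0, 0.6, -0.2]
gripper_width: 0.579
```

Call:
{"name": "drive_tool", "arguments": {
  "targets": [
    [[0,0,0],[0,0,0.1],1],
    [[0,0,0],[0,0,0.1],1]
  ]
}}

```text
clock: 28.2
position: [0.4835, 0.3349, 0.1573]
orientation: [[0.063, 0.998, 0.001], [0.998, -0.063, 0.0], [0.0, 0.001, -1.0]]
force: [-0.1, 0.5, -1.4]
gripper_width: 0.576
```

```bash
python3 s.py;python3 go.py .484 .335 .157 -3.5
```

```text
top near 559 X [-0.037  0.034] Y [-0.09   0.049] z [0.177 0.183 0.234]
top far 70 X [0.092 0.114] Y [-0.111  0.099] z [0.176 0.177 0.18 ]
side near 393 X [-0.037  0.038] Y [0.005 0.071] z [0.179 0.199 0.246]
clock 28.3 j6 0.47 pos [0.483 0.335 0.157] F [ 0.299  0.186 -1.543] w 0.5742341753029391
turn [ 0.03 -0.01 -0.11] shift [0.01 0.05 0.03]
```

Call:
{"name": "drive_tool", "arguments": {
  "targets": [
    [[0,0,0],[0,0,0.1],1],
    [[0,0,0],[0,0,0.15],1],
    [[0,0,0],[0,0,0.15],0.5],
    [[0,0,0],[0,0,0.15],0],
    [[0,0,0],[0,0,0.15],-0.5],
    [[0,0,0],[0,0,0.15],-1],
    [[0,0,0],[0,0,0.15],-1],
    [[0,0,0],[0,0,0.15],-1]
  ]
}}

```text
clock: 29.1
position: [0.4832, 0.3348, 0.1552]
orientation: [[0.063, 0.998, -0.0], [0.998, -0.063, -0.0], [-0.0, -0.0, -1.0]]
force: [-0.7, 0.6, 0.1]
gripper_width: 0.999
```

Call:
{"name": "drive_tool", "arguments": {
  "targets": [
    [[0,0,0],[0,0,-1],-1],
    [[0,0,0],[0,0,-4],-1],
    [[0,0,0],[0,0,-8],-1],
    [[0,0,0],[0,0,-12],-1],
    [[0,0,0],[0,0,-14],-1],
    [[0,0,0],[0,0,-14.5],-1],
    [[0,0,0],[0,0,-14.5],-1]
  ]
}}

```text
clock: 29.8
position: [0.4835, 0.3349, 0.3013]
orientation: [[0.063, 0.998, 0.001], [0.998, -0.063, 0.001], [0.001, 0.001, -1.0]]
force: [-0.4, 0.1, -0.4]
gripper_width: 1.001
```

```bash
python3 s.py;python3 g.py;python3 go.py .429 -.1863 .30 27
```

```text
top near 684 X [-0.024  0.024] Y [-0.052  0.084] z [0.177 0.182 0.187]
top far 60 X [0.093 0.114] Y [-0.114  0.099] z [0.176 0.177 0.18 ]
side near 132 X [-0.024  0.023] Y [0.003 0.082] z [0.177 0.184 0.185]
top short 322 0.05009523715651256 [ 0.566 -0.373] 50.568527 47.610786 167.5661
top middle 415 0.04411227489615464 [ 0.429 -0.186] 61.681847 50.37546 117.21185
side short 422 0.05137522710054719 [ 0.567 -0.373] 50.4389 50.134056 78.07514
side middle 352 0.04552327977826405 [ 0.429 -0.186] 65.00465 50.655697 116.64359
clock 30.0 j6 0.47 pos [0.483 0.334 0.298] F [ 0.074 -0.043 -0.473] w 1.0021898467948767
turn [ -0.2    0.04 -30.61] shift [-52.31  -2.06  -0.07]
```

Call:
{"name": "drive_tool", "arguments": {
  "targets": [
    [[0,0,-4],[-5,-0.2,0],-1],
    [[0,0,-8],[-10,-0.4,0],-1],
    [[0,0,-12],[-15,-0.6,0],-1],
    [[0,0,-16],[-20,-0.8,0],-1],
    [[0,0,-20],[-25,-1,0],-1],
    [[0,0,-24],[-30,-1.2,0],-1],
    [[0,0,-28],[-35,-1.4,0],-1],
    [[0,0,-30.6],[-40,-1.6,0],-1]
  ]
}}

```text
clock: 30.8
position: [0.4411, -0.0647, 0.2995]
orientation: [[-0.456, 0.89, -0.001], [0.89, 0.456, 0.001], [0.001, -0.001, -1.0]]
force: [1.0, 0.0, 0.1]
gripper_width: 0.999
```

```bash
python3 go.py .429 -.1863 .25 27
```

```text
clock 30.8 j6 -0.89 pos [ 0.441 -0.065  0.299] F [1.033 0.041 0.098] w 0.9988002833466798
turn [-0.05 -0.07  0.14] shift [-10.27  -6.62   4.94]
```

Call:
{"name": "drive_tool", "arguments": {
  "targets": [
    [[0,0,0],[-4,-2.5,1],-1],
    [[0,0,0],[-8,-5,3],-1],
    [[0,0,0],[-10.3,-6.6,4.9],-1],
    [[0,0,0],[-10.3,-6.6,4.9],-1],
    [[0,0,0],[-10.3,-6.6,4.9],-1],
    [[0,0,0],[-10.3,-6.6,4.9],-1],
    [[0,0,0],[-10.3,-6.6,4.9],-1]
  ]
}}

```text
clock: 31.5
position: [0.4307, -0.1839, 0.2521]
orientation: [[-0.455, 0.89, 0.001], [0.89, 0.455, -0.001], [-0.001, 0.001, -1.0]]
force: [-0.4, 0.1, -0.0]
gripper_width: 1.003
```

```bash
python3 g.py; python3 go.py .429 -.1863 .022 27
```

```text
top short 324 0.049780760651371006 [ 0.566 -0.373] 51.021175 47.817017 167.80904
side short 426 0.05126947484899022 [ 0.567 -0.373] 50.631485 49.81414 77.90581
side middle 346 0.045481672537351484 [ 0.429 -0.186] 63.004673 51.202534 116.65149
clock 31.6 j6 -1.13 pos [ 0.431 -0.184  0.252] F [-0.324 -0.401  0.464] w 0.9970675770248422
turn [0.03 0.06 0.1 ] shift [-0.11 -0.27 23.02]
```

Call:
{"name": "drive_tool", "arguments": {
  "targets": [
    [[0,0,0],[-0.1,-0.3,4],-1],
    [[0,0,0],[-0.1,-0.3,9],-1],
    [[0,0,0],[-0.1,-0.3,14],-1],
    [[0,0,0],[-0.1,-0.3,18],-1],
    [[0,0,0],[-0.1,-0.3,21],-1],
    [[0,0,0],[-0.1,-0.3,22.6],-1],
    [[0,0,0],[-0.1,-0.3,23],-1],
    [[0,0,0],[-0.1,-0.3,23],-1]
  ]
}}

```text
clock: 32.4
position: [0.4282, -0.1867, 0.0216]
orientation: [[-0.455, 0.891, -0.0], [0.891, 0.455, 0.0], [0.0, -0.0, -1.0]]
force: [0.3, 0.5, 0.4]
gripper_width: 0.999
```

Call:
{"name": "drive_tool", "arguments": {
  "targets": [
    [[0,0,0],[0,0,0],-1],
    [[0,0,0],[0,0,0],0.2],
    [[0,0,0],[0,0,0],1],
    [[0,0,0],[0,0,0],1],
    [[0,0,0],[0,0,0],1],
    [[0,0,0],[0,0,0],1],
    [[0,0,0],[0,0,0],1]
  ],
  "force": 40
}}

```text
clock: 33.1
position: [0.4286, -0.1875, 0.0225]
orientation: [[-0.454, 0.891, 0.001], [0.891, 0.454, -0.001], [-0.001, 0.001, -1.0]]
force: [-0.6, 1.1, 5.8]
gripper_width: 0.577
```

Call:
{"name": "drive_tool", "arguments": {
  "targets": [
    [[0,0,0],[0,0,-1],1],
    [[0,0,0],[0,0,-4],1],
    [[0,0,0],[0,0,-9],1],
    [[0,0,0],[0,0,-14],1],
    [[0,0,0],[0,0,-19],1],
    [[0,0,0],[0,0,-24],1],
    [[0,0,0],[0,0,-27],1],
    [[0,0,0],[0,0,-28],1]
  ]
}}

```text
clock: 33.9
position: [0.4291, -0.1879, 0.3063]
orientation: [[-0.454, 0.891, 0.006], [0.891, 0.454, -0.005], [-0.007, 0.003, -1.0]]
force: [-0.6, -0.1, -0.7]
gripper_width: 0.577
```

```bash
python3 go.py .5865 .286 .30 -3.5
```

```text
clock 33.9 j6 -1.14 pos [ 0.429 -0.188  0.306] F [-0.605 -0.059 -0.651] w 0.5770776866655527
turn [ 0.29  0.34 30.5 ] shift [35.09 35.53  0.5 ]
```

Call:
{"name": "drive_tool", "arguments": {
  "targets": [
    [[0,0,4],[2.5,2.5,0.5],1],
    [[0,0,8],[5.5,5.6,0.5],1],
    [[0,0,12],[8.5,8.6,0.5],1],
    [[0,0,16],[11.5,11.6,0.5],1],
    [[0,0,20],[14.5,14.7,0.5],1],
    [[0,0,24],[17.5,17.7,0.5],1],
    [[0,0,28],[20.5,20.8,0.5],1],
    [[0,0,30.5],[23.5,23.8,0.5],1]
  ]
}}

```text
clock: 34.7
position: [0.5327, 0.1322, 0.2949]
orientation: [[0.064, 0.998, -0.003], [0.998, -0.064, -0.0], [-0.0, -0.002, -1.0]]
force: [-0.4, -0.9, -0.5]
gripper_width: 0.58
```

```bash
python3 go.py .5865 .286 .30 -3.5
```

```text
clock 34.7 j6 0.09 pos [0.533 0.132 0.295] F [-0.414 -0.903 -0.491] w 0.5803628267463616
turn [-0.14  0.02 -0.15] shift [15.69  4.39 -0.52]
```

Call:
{"name": "drive_tool", "arguments": {
  "targets": [
    [[0,0,0],[4,1.1,-0.5],1],
    [[0,0,0],[8,2.2,-0.5],1],
    [[0,0,0],[12,3.4,-0.5],1],
    [[0,0,0],[14.7,4.2,-0.5],1],
    [[0,0,0],[15.7,4.4,-0.5],1],
    [[0,0,0],[15.7,4.4,-0.5],1],
    [[0,0,0],[15.7,4.4,-0.5],1],
    [[0,0,0],[15.7,4.4,-0.5],1]
  ]
}}

```text
clock: 35.5
position: [0.5867, 0.2829, 0.3014]
orientation: [[0.063, 0.998, -0.001], [0.998, -0.063, -0.001], [-0.001, -0.0, -1.0]]
force: [0.8, 0.2, -0.8]
gripper_width: 0.576
```

```bash
python3 s.py; python3 go.py .5865 .286 .205 -3.5
```

```text
top near 474 X [-0.024  0.024] Y [-0.076  0.061] z [0.177 0.182 0.187]
top far 47 X [0.093 0.114] Y [-0.107  0.057] z [0.176 0.177 0.179]
side near 129 X [-0.024  0.023] Y [0.003 0.081] z [0.178 0.184 0.185]
clock 35.6 j6 0.33 pos [0.587 0.283 0.302] F [-0.016 -0.246 -0.768] w 0.5759254731252378
turn [ 0.01  0.01 -0.09] shift [ 0.29 -0.06  9.68]
```

Call:
{"name": "drive_tool", "arguments": {
  "targets": [
    [[0,0,0],[0.2,0,3],1],
    [[0,0,0],[0.2,0,6],1],
    [[0,0,0],[0.2,0,8.5],1],
    [[0,0,0],[0.2,0,9.5],1],
    [[0,0,0],[0.2,0,9.7],1],
    [[0,0,0],[0.2,0,9.7],1],
    [[0,0,0],[0.2,0,9.7],1],
    [[0,0,0],[0.2,0,9.7],1]
  ]
}}

```text
clock: 36.4
position: [0.5879, 0.2866, 0.2063]
orientation: [[0.061, 0.998, 0.003], [0.998, -0.061, 0.001], [0.001, 0.003, -1.0]]
force: [-0.3, -0.3, -1.2]
gripper_width: 0.575
```

```bash
python3 go.py .586 .286 .162 -3.5
```

```text
clock 36.4 j6 0.33 pos [0.588 0.287 0.206] F [-0.349 -0.268 -1.208] w 0.5752902989271863
turn [ 0.15 -0.05 -0.01] shift [-0.08 -0.19  4.43]
```

Call:
{"name": "drive_tool", "arguments": {
  "targets": [
    [[0,0,0],[0,-0.1,0.8],1],
    [[0,0,0],[0,-0.1,1.6],1],
    [[0,0,0],[0,-0.1,2.4],1],
    [[0,0,0],[0,-0.1,3.2],1],
    [[0,0,0],[0,-0.1,3.9],1],
    [[0,0,0],[0,-0.1,4.3],1],
    [[0,0,0],[0,-0.1,4.4],1],
    [[0,0,0],[0,-0.1,4.4],1]
  ]
}}

```text
clock: 37.2
position: [0.5861, 0.2865, 0.1606]
orientation: [[0.061, 0.998, 0.0], [0.998, -0.061, -0.0], [0.0, 0.0, -1.0]]
force: [-1.0, 0.4, 0.6]
gripper_width: 0.577
```

```bash
python3 go.py .586 .286 .1605 -3.5;python3 s.py
```

```text
clock 37.2 j6 0.33 pos [0.586 0.286 0.161] F [-1.028  0.412  0.565] w 0.5765087603183301
turn [ 0.01 -0.   -0.01] shift [-0.05 -0.01  0.01]
top near 158 X [-0.022  0.019] Y [-0.111  0.022] z [0.176 0.181 0.186]
top far 436 X [0.068 0.14 ] Y [-0.087  0.008] z [0.177 0.183 0.237]
side near 131 X [-0.024  0.023] Y [0.004 0.081] z [0.177 0.184 0.185]
side far 390 X [0.068 0.143] Y [-0.028  0.022] z [0.178 0.204 0.247]
```

Seated; release and retreat.

Call:
{"name": "drive_tool", "arguments": {
  "targets": [
    [[0,0,0],[0,0,0.1],1],
    [[0,0,0],[0,0,0.1],0.5],
    [[0,0,0],[0,0,0.1],0],
    [[0,0,0],[0,0,0.1],-0.5],
    [[0,0,0],[0,0,0.1],-1],
    [[0,0,0],[0,0,0.1],-1],
    [[0,0,0],[0,0,0.1],-1]
  ]
}}

```text
clock: 38.0
position: [0.5859, 0.2864, 0.1592]
orientation: [[0.061, 0.998, -0.0], [0.998, -0.061, -0.0], [-0.0, -0.0, -1.0]]
force: [-0.0, 1.0, -0.0]
gripper_width: 1.001
```

Call:
{"name": "drive_tool", "arguments": {
  "targets": [
    [[0,0,0],[0,0,-1],-1],
    [[0,0,0],[0,0,-4],-1],
    [[0,0,0],[0,0,-8],-1],
    [[0,0,0],[0,0,-12],-1],
    [[0,0,0],[0,0,-14],-1],
    [[0,0,0],[0,0,-14.5],-1],
    [[0,0,0],[0,0,-14.5],-1]
  ]
}}

```text
clock: 38.7
position: [0.5862, 0.2865, 0.3054]
orientation: [[0.061, 0.998, 0.002], [0.998, -0.061, 0.0], [0.001, 0.002, -1.0]]
force: [0.4, 0.0, -0.1]
gripper_width: 1.005
```

```bash
python3 s.py;python3 g.py;python3 go.py .566 -.3735 .30 -12.5
```

```text
top near 519 X [-0.023  0.024] Y [-0.075  0.065] z [0.177 0.182 0.187]
top far 529 X [0.082 0.129] Y [-0.094  0.033] z [0.177 0.181 0.187]
side near 130 X [-0.024  0.023] Y [0.004 0.082] z [0.178 0.184 0.185]
side far 118 X [0.081 0.128] Y [-0.031  0.025] z [0.177 0.184 0.185]
top short 327 0.04996751695458242 [ 0.566 -0.374] 50.546055 47.41742 167.8487
side short 425 0.051383974911739363 [ 0.567 -0.374] 51.246407 50.049538 77.10822
clock 38.9 j6 0.33 pos [0.585 0.286 0.302] F [-0.093 -0.148 -0.295] w 1.00049925620047
turn [-0.19  0.09  8.99] shift [-65.96   2.12   0.29]
```

```bash
python3 go.py .46 -.1 .30 -12.5; python3 go.py .566 -.3735 .30 -12.5
```

```text
clock 38.9 j6 0.33 pos [0.585 0.286 0.302] F [-0.093 -0.148 -0.295] w 1.00049925620047
turn [-0.19  0.09  8.99] shift [-39.31 -10.13   0.3 ]
clock 38.9 j6 0.33 pos [0.585 0.286 0.302] F [-0.093 -0.148 -0.295] w 1.00049925620047
turn [-0.19  0.09  8.99] shift [-65.96   2.12   0.29]
```

Call:
{"name": "drive_tool", "arguments": {
  "targets": [
    [[0,0,1],[-4.5,-2,0.3],-1],
    [[0,0,2],[-9,-4.5,0.3],-1],
    [[0,0,3],[-13.5,-7,0.3],-1],
    [[0,0,4],[-18,-9,0.3],-1],
    [[0,0,5],[-22.5,-10,0.3],-1],
    [[0,0,6],[-27,-10,0.3],-1],
    [[0,0,7],[-32,-10,0.3],-1],
    [[0,0,9],[-37,-10,0.3],-1]
  ]
}}

```text
clock: 39.7
position: [0.4625, -0.0782, 0.3006]
orientation: [[0.217, 0.976, -0.001], [0.976, -0.217, 0.001], [0.0, -0.001, -1.0]]
force: [0.9, -0.1, 0.8]
gripper_width: 1.001
```

```bash
python3 go.py .566 -.3735 .28 -12.5
```

```text
clock 39.7 j6 -0.2 pos [ 0.463 -0.078  0.301] F [ 0.927 -0.076  0.779] w 1.0009996954681564
turn [-0.07 -0.02 -0.03] shift [-26.58  16.51   2.03]
```

Call:
{"name": "drive_tool", "arguments": {
  "targets": [
    [[0,0,0],[-4.5,0.5,0],-1],
    [[0,0,0],[-9,2,0],-1],
    [[0,0,0],[-13.5,5,0],-1],
    [[0,0,0],[-18,8,1],-1],
    [[0,0,0],[-22,11.5,2],-1],
    [[0,0,0],[-25.5,15,2],-1],
    [[0,0,0],[-26.6,16.5,2],-1],
    [[0,0,0],[-26.6,16.5,2],-1]
  ]
}}

```text
clock: 40.5
position: [0.5672, -0.3751, 0.2776]
orientation: [[0.219, 0.976, -0.003], [0.976, -0.219, 0.002], [0.002, -0.004, -1.0]]
force: [-1.4, 0.6, -0.4]
gripper_width: 0.999
```

Call:
{"name": "drive_tool", "arguments": {
  "targets": [
    [[0,0,0],[0,0,0],-1],
    [[0,0,0],[0,0,0],-1],
    [[0,0,0],[0,0,0],-1]
  ]
}}

```text
clock: 40.8
position: [0.5668, -0.3711, 0.2819]
orientation: [[0.216, 0.976, 0.0], [0.976, -0.216, -0.0], [0.0, 0.0, -1.0]]
force: [0.2, -0.4, -0.5]
gripper_width: 0.997
```

```bash
python3 g.py;python3 go.py .566 -.3735 .022 -12.5
```

```text
side short 425 0.051347166057416634 [ 0.567 -0.374] 51.03872 50.07619 77.8552
clock 40.9 j6 -0.54 pos [ 0.567 -0.371  0.282] F [-0.75  -0.095 -0.792] w 1.003835437371832
turn [0.04 0.02 0.04] shift [-0.22 -0.06 26.03]
```

Call:
{"name": "drive_tool", "arguments": {
  "targets": [
    [[0,0,0],[-0.2,0,4.5],-1],
    [[0,0,0],[-0.2,0,9.5],-1],
    [[0,0,0],[-0.2,0,14.5],-1],
    [[0,0,0],[-0.2,0,19],-1],
    [[0,0,0],[-0.2,0,23],-1],
    [[0,0,0],[-0.2,0,25.3],-1],
    [[0,0,0],[-0.2,0,26],-1],
    [[0,0,0],[-0.2,0,26],-1]
  ]
}}

```text
clock: 41.7
position: [0.5663, -0.3735, 0.0211]
orientation: [[0.216, 0.976, -0.001], [0.976, -0.216, 0.001], [0.001, -0.001, -1.0]]
force: [-0.3, -0.7, 0.0]
gripper_width: 0.999
```

Call:
{"name": "drive_tool", "arguments": {
  "targets": [
    [[0,0,0],[0,0,0],-1],
    [[0,0,0],[0,0,0],0.2],
    [[0,0,0],[0,0,0],1],
    [[0,0,0],[0,0,0],1],
    [[0,0,0],[0,0,0],1],
    [[0,0,0],[0,0,0],1],
    [[0,0,0],[0,0,0],1]
  ],
  "force": 40
}}

```text
clock: 42.4
position: [0.5674, -0.3749, 0.0232]
orientation: [[0.217, 0.976, 0.002], [0.976, -0.217, -0.002], [-0.001, 0.002, -1.0]]
force: [-0.6, 0.9, 6.0]
gripper_width: 0.581
```

Call:
{"name": "drive_tool", "arguments": {
  "targets": [
    [[0,0,0],[0,0,-1],1],
    [[0,0,0],[0,0,-4],1],
    [[0,0,0],[0,0,-9],1],
    [[0,0,0],[0,0,-14],1],
    [[0,0,0],[0,0,-19],1],
    [[0,0,0],[0,0,-24],1],
    [[0,0,0],[0,0,-27],1],
    [[0,0,0],[0,0,-28],1]
  ]
}}

```text
clock: 43.2
position: [0.5678, -0.3751, 0.3074]
orientation: [[0.217, 0.976, 0.006], [0.976, -0.216, -0.006], [-0.004, 0.007, -1.0]]
force: [0.2, 0.5, -0.3]
gripper_width: 0.576
```

```bash
python3 go.py .43 -.07 .30 -3.5
```

```text
clock 43.2 j6 -0.54 pos [ 0.568 -0.375  0.307] F [ 0.167  0.545 -0.337] w 0.5758088268194765
turn [ 0.38  0.27 -9.  ] shift [ 26.81 -20.06   0.49]
```

Call:
{"name": "drive_tool", "arguments": {
  "targets": [
    [[0,0,-1],[3,-3,0.5],1],
    [[0,0,-2],[6.5,-6,0.5],1],
    [[0,0,-3],[10,-9,0.5],1],
    [[0,0,-4],[13.5,-12,0.5],1],
    [[0,0,-5],[17,-15,0.5],1],
    [[0,0,-6],[20.5,-17.5,0.5],1],
    [[0,0,-8],[24,-19.2,0.5],1],
    [[0,0,-9],[27,-20,0.5],1]
  ]
}}

```text
clock: 44.0
position: [0.4278, -0.065, 0.2948]
orientation: [[0.06, 0.998, -0.003], [0.998, -0.06, 0.001], [0.001, -0.003, -1.0]]
force: [0.2, -0.5, -0.2]
gripper_width: 0.576
```

```bash
python3 go.py .478 .245 .30 -3.5
```

```text
clock 44.0 j6 -0.37 pos [ 0.428 -0.065  0.295] F [ 0.171 -0.483 -0.223] w 0.5762140459758753
turn [-0.15 -0.07  0.06] shift [31.25  3.15 -0.49]
```

Call:
{"name": "drive_tool", "arguments": {
  "targets": [
    [[0,0,0],[5,0.5,-0.5],1],
    [[0,0,0],[10,1,-0.5],1],
    [[0,0,0],[15,1.5,-0.5],1],
    [[0,0,0],[20,2,-0.5],1],
    [[0,0,0],[25,2.5,-0.5],1],
    [[0,0,0],[29,3,-0.5],1],
    [[0,0,0],[31.3,3.2,-0.5],1],
    [[0,0,0],[31.3,3.2,-0.5],1]
  ]
}}

```text
clock: 44.8
position: [0.4797, 0.2458, 0.2992]
orientation: [[0.057, 0.998, -0.004], [0.998, -0.057, -0.0], [-0.0, -0.004, -1.0]]
force: [-1.2, -1.2, -0.7]
gripper_width: 0.58
```

Call:
{"name": "drive_tool", "arguments": {
  "targets": [
    [[0,0,0],[0,0,0],1],
    [[0,0,0],[0,0,0],1],
    [[0,0,0],[0,0,0],1]
  ]
}}

```text
clock: 45.1
position: [0.4808, 0.2421, 0.3012]
orientation: [[0.063, 0.998, -0.0], [0.998, -0.063, -0.0], [-0.0, -0.0, -1.0]]
force: [0.3, -0.5, -0.3]
gripper_width: 0.575
```

```bash
python3 go.py .478 .245 .205 -3.5
```

```text
clock 45.1 j6 0.31 pos [0.481 0.242 0.301] F [ 0.337 -0.514 -0.337] w 0.5750590133464222
turn [-0.03  0.02 -0.1 ] shift [ 0.28 -0.3   9.62]
```

Call:
{"name": "drive_tool", "arguments": {
  "targets": [
    [[0,0,0],[0.3,-0.3,3],1],
    [[0,0,0],[0.3,-0.3,6],1],
    [[0,0,0],[0.3,-0.3,8.5],1],
    [[0,0,0],[0.3,-0.3,9.4],1],
    [[0,0,0],[0.3,-0.3,9.6],1],
    [[0,0,0],[0.3,-0.3,9.6],1],
    [[0,0,0],[0.3,-0.3,9.6],1],
    [[0,0,0],[0.3,-0.3,9.6],1]
  ]
}}

```text
clock: 45.9
position: [0.479, 0.2466, 0.207]
orientation: [[0.061, 0.998, 0.002], [0.998, -0.061, 0.001], [0.001, 0.002, -1.0]]
force: [0.3, -0.3, -0.7]
gripper_width: 0.576
```

```bash
python3 go.py .478 .245 .1565 -3.5
```

```text
clock 45.9 j6 0.32 pos [0.479 0.247 0.207] F [ 0.348 -0.29  -0.717] w 0.5764749846963639
turn [ 0.14 -0.05 -0.01] shift [-0.17 -0.1   5.05]
```

Call:
{"name": "drive_tool", "arguments": {
  "targets": [
    [[0,0,0],[0,-0.1,0.8],1],
    [[0,0,0],[0,-0.1,1.6],1],
    [[0,0,0],[0,-0.1,2.4],1],
    [[0,0,0],[0,-0.1,3.2],1],
    [[0,0,0],[0,-0.1,4],1],
    [[0,0,0],[0,-0.1,4.6],1],
    [[0,0,0],[0,-0.1,4.9],1],
    [[0,0,0],[0,-0.1,4.9],1]
  ]
}}

```text
clock: 46.7
position: [0.4768, 0.2464, 0.1559]
orientation: [[0.061, 0.998, -0.001], [0.998, -0.061, -0.0], [-0.0, -0.001, -1.0]]
force: [0.1, 0.4, -0.5]
gripper_width: 0.574
```

Call:
{"name": "drive_tool", "arguments": {
  "targets": [
    [[0,0,0],[0,0,0.1],1],
    [[0,0,0],[0,0,0.1],1]
  ]
}}

```text
clock: 46.9
position: [0.4773, 0.2466, 0.1558]
orientation: [[0.061, 0.998, 0.001], [0.998, -0.061, 0.0], [0.0, 0.001, -1.0]]
force: [0.8, -0.4, -1.5]
gripper_width: 0.58
```

```bash
python3 s.py; python3 go.py .478 .245 .155 -3.5
```

```text
top near 585 X [-0.037  0.03 ] Y [-0.082  0.082] z [0.177 0.182 0.227]
top far 197 X [0.089 0.13 ] Y [-0.091  0.003] z [0.177 0.182 0.187]
side near 523 X [-0.037  0.037] Y [-0.068  0.074] z [0.179 0.191 0.246]
side far 117 X [0.081 0.129] Y [-0.029  0.028] z [0.178 0.184 0.185]
clock 47.0 j6 0.32 pos [0.477 0.247 0.156] F [-0.295 -0.07  -0.764] w 0.5735931763479266
turn [ 0.03 -0.01 -0.01] shift [-0.15  0.08  0.09]
```

Call:
{"name": "drive_tool", "arguments": {
  "targets": [
    [[0,0,0],[0,0,0.1],1],
    [[0,0,0],[0,0,0.1],0.5],
    [[0,0,0],[0,0,0.1],0],
    [[0,0,0],[0,0,0.1],-0.5],
    [[0,0,0],[0,0,0.1],-1],
    [[0,0,0],[0,0,0.1],-1],
    [[0,0,0],[0,0,0.1],-1]
  ]
}}

```text
clock: 47.7
position: [0.477, 0.2464, 0.1543]
orientation: [[0.061, 0.998, -0.0], [0.998, -0.061, -0.0], [-0.0, -0.0, -1.0]]
force: [-0.5, -0.3, -0.1]
gripper_width: 0.998
```

Call:
{"name": "drive_tool", "arguments": {
  "targets": [
    [[0,0,0],[0,0,-1],-1],
    [[0,0,0],[0,0,-4],-1],
    [[0,0,0],[0,0,-8],-1],
    [[0,0,0],[0,0,-12],-1],
    [[0,0,0],[-5,0,-14],-1],
    [[0,0,0],[-10,0,-14.5],-1],
    [[0,0,0],[-15,0,-14.5],-1],
    [[0,0,0],[-20,0,-14.5],-1]
  ]
}}

```text
clock: 48.5
position: [0.4649, 0.0493, 0.301]
orientation: [[0.06, 0.998, 0.002], [0.998, -0.06, -0.0], [-0.0, 0.002, -1.0]]
force: [1.2, -0.1, 0.7]
gripper_width: 1.003
```

Call:
{"name": "drive_tool", "arguments": {
  "targets": [
    [[0,0,0],[0,3,-2],-1],
    [[0,0,0],[0,6,-4],-1],
    [[0,0,0],[0,6,-4],-1]
  ]
}}

```text
clock: 48.8
position: [0.5283, 0.0456, 0.3429]
orientation: [[0.063, 0.998, 0.006], [0.998, -0.063, -0.001], [-0.0, 0.006, -1.0]]
force: [0.3, 0.3, 0.4]
gripper_width: 1.0
```

```bash
python3 s.py
python3 - <<'E'
from m import *
for c in('top','side'):
    im,d=viewer.grab_frame(c);save('fin_'+c+'.png',im);A=pts(c,d,np.ones_like(d,bool))
    m=(abs(A[:,0]-.55)<.06)&(abs(A[:,1]+.155)<.06)&(A[:,2]>.18)&(A[:,2]<.21);T=A[m];print('gauge top',np.median(T[:,2]),T[:,2].std(),*long_axis(T))
    for r in viewer.cut_out(c,'tube_holder_d')[:1]: print(c,r['conf'],r['location'])
a=cv2.imread('pics/fin_side.png');b=cv2.imread('pics/fin_top.png')
cv2.imwrite('pics/v6.png',cv2.hconcat([cv2.resize(a[140:360,220:420],(400,440)),cv2.resize(b[90:330,90:450],(400,267)).__class__((440,400,3),np.uint8)*0+cv2.copyMakeBorder(cv2.resize(b[90:330,90:450],(400,267)),0,173,0,0,0)]))
E
```

```text
top near 440 X [-0.023  0.024] Y [0.031 0.092] z [0.177 0.182 0.186]
top far 119 X [0.085 0.128] Y [-0.106  0.111] z [0.176 0.179 0.186]
side near 231 X [-0.024  0.023] Y [-0.067  0.082] z [0.178 0.184 0.185]
side far 117 X [0.081 0.129] Y [-0.029  0.028] z [0.177 0.184 0.185]
gauge top 0.1909970938554485 0.0035986060255078045 [ 0.552 -0.155] 44.27461 31.582838 75.061165
top 0.55 [296.5, 190.5]
gauge top 0.19156173182155245 0.004313244878826299 [ 0.551 -0.159] 41.18781 28.720478 76.99022
side 0.66 [366.1, 256.1]
```

View pics/v6.png

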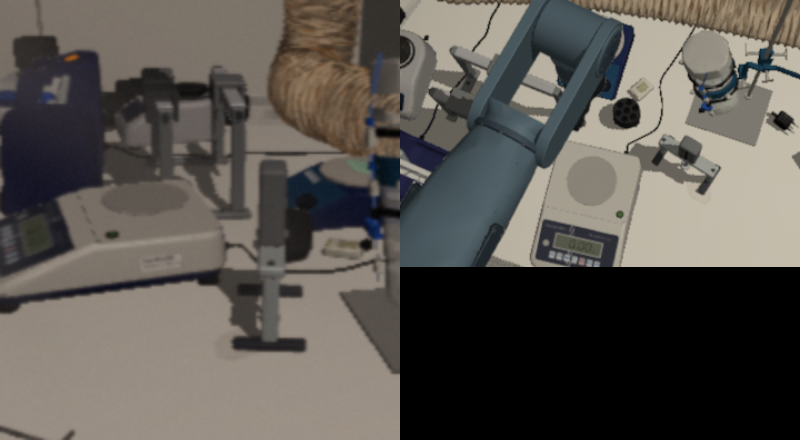

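Call:
{"name": "drive_tool", "arguments": {
  "targets": [
    [[0,0,0],[0,0,0],-1],
    [[0,0,0],[0,0,0],-1],
    [[0,0,0],[0,0,0],-1]
  ]
}}

```text
clock: 49.4
position: [0.5248, 0.0473, 0.3395]
orientation: [[0.061, 0.998, -0.0], [0.998, -0.061, 0.0], [0.0, -0.0, -1.0]]
force: [0.0, 0.0, 0.1]
gripper_width: 1.0
```

```bash
python3 -c "
from workcell import robot
print(robot.get_obs()['force']);print(robot.finish_job())"
```

```text
[0.00889471 0.03910814 0.07684814]
the job is handed in; nothing more can be done
None
```

The job is done and handed in at about 49 s of robot time. The hand-in gives no verdict, so these results rest on my own checks.

- **Measuring:** I stood the gauge astride the short, then the middle, then the long saddle, and held it on the table each time. The heights come from camera depth: short 50 mm, middle 44 mm, long 50 mm. I did not read the gauge's pointer. The gauge pressed on the table with about 6 N each time.
- **Draping:** The short and long saddles are on the near bar and the middle one is on the far bar. In the last side view the saddle tops are at about 0.184 m, against 0.182 m expected. They are centred across the bars to within about 1 mm and lie between the posts. In the last top view the arm partly hid the rack, so that view covered only part of it.
- **Gauge:** It stands upright on bare table near its starting spot. Its top is 0.191 m up, against 0.192 m expected. I take the reading as zero because its foot is on the bare table.
- **Left alone:** The tube holder and the pink look-alike were not touched. I saw no saddle get knocked aside, and the gripper was clear of everything at hand-in.

No check failed.

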